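# Put the printer's stepper motors away in their foam inlays

### The job

Pick the four stepper motors out of the parts on the bench and put each one away in the foam inlay cut for it: the geared motor in the stepped pocket, the other three matched by length, every motor lying flat on the pocket's yellow floor with its shaft pointing out over the open notch. Set them down, do not drop them, and leave the cooling fan and the roll of tape where they lie.

Things in the scene. Friction and masses are not known exactly. Their poses are not given: they have to be found in the camera images.
- motor_short: pancake stepper motor: 42 mm square body 20 mm long, brass gear on shaft, 0.13 kg. Black with aluminium ends, lying on its side, 42 mm high (plus 2 mm white socket at top rear). Origin: underside, below the middle of the front face the shaft leaves; +x front to rear, z up. Shaft 22 mm long to -x, 21 mm up. The square part spans x 0 to 20, y -21 to 21 mm; grip across y.
- motor_medium: medium stepper motor: 42 mm square body 40 mm long, toothed pulley on shaft, 0.28 kg. Black with aluminium ends, lying on its side, 42 mm high (plus 2 mm white socket at top rear). Origin: underside, below the middle of the front face the shaft leaves; +x front to rear, z up. Shaft 22 mm long to -x, 21 mm up. The square part spans x 0 to 40, y -21 to 21 mm; grip across y.
- motor_long: long stepper motor: 42 mm square body 60 mm long, toothed pulley on shaft, 0.47 kg. Black with aluminium ends, lying on its side, 42 mm high (plus 2 mm white socket at top rear). Origin: underside, below the middle of the front face the shaft leaves; +x front to rear, z up. Shaft 22 mm long to -x, 21 mm up. The square part spans x 0 to 60, y -21 to 21 mm; grip across y.
- motor_geared: geared stepper motor: 42 mm square body 34 mm long, round steel gearbox (dia. 36, 42 mm long) in front, 0.40 kg. Black with aluminium ends, lying on its side, 42 mm high (plus 2 mm white socket at top rear). Origin: underside, below the middle of the gearbox face the shaft leaves; +x front to rear, z up. Shaft 20 mm long to -x, 21 mm up. The square part spans x 42 to 76 (gearbox x 0 to 42), y -21 to 21 mm; grip across y.
- inlay_short: fixed black foam inlay of the short motor, x -32 to 98, y -43 to 43 mm, yellow-floored pocket 8 mm larger all round than it, rectangular, x -8 to 28, y -29 to 29 mm. Floor 6 mm above the table, walls 10 mm above floor; 26 mm wide notch through the front (-x) wall for the shaft. Origin: on the floor, where the motor's origin lies when centred; axes as the motor's, +x away from the notch.
- inlay_medium: fixed black foam inlay of the medium motor, x -32 to 98, y -43 to 43 mm, yellow-floored pocket 8 mm larger all round than it, rectangular, x -8 to 48, y -29 to 29 mm. Floor 6 mm above the table, walls 10 mm above floor; 26 mm wide notch through the front (-x) wall for the shaft. Origin: on the floor, where the motor's origin lies when centred; axes as the motor's, +x away from the notch.
- inlay_long: fixed black foam inlay of the long motor, x -32 to 98, y -43 to 43 mm, yellow-floored pocket 8 mm larger all round than it, rectangular, x -8 to 68, y -29 to 29 mm. Floor 6 mm above the table, walls 10 mm above floor; 26 mm wide notch through the front (-x) wall for the shaft. Origin: on the floor, where the motor's origin lies when centred; axes as the motor's, +x away from the notch.
- inlay_geared: fixed black foam inlay of the geared motor, x -32 to 98, y -43 to 43 mm, yellow-floored pocket, stepped: x 34 to 84, y -29 to 29 mm, neck for the round gearbox x -8 to 34, y -22 to 22. Floor 6 mm above the table, walls 10 mm above floor; 26 mm wide notch through the front (-x) wall for the shaft. Origin: on the floor, where the motor's origin lies when centred; axes as the motor's, +x away from the notch.
- fan: bystander: loose black square cooling fan, 40 x 40 x 20 mm, lying flat with its grey rotor up; not a motor. Origin: centre of its underside.
- tape: bystander: loose roll of blue tape, 64 mm across, 19 mm high, lying flat. Origin: centre of its underside.
Mind the look-alikes: they are no part of the job. What is shaped like the motor_geared but blue is not meant.

How it is judged:
By the outcome, as a careful person would: the job done as asked, in the order asked, and still so for the second after the job is handed in, with the robot touching nothing.
It also fails if it takes over 99 s, if anything falls off the work surface, if the arm or the gripper's body presses on something with over 40 N, if the wrist force passes 120 N, or if a joint passes its speed limit or range.

### The arm

A 6-joint arm with a two-finger parallel gripper is mounted at the origin on the work surface. World frame = base frame: x ahead of the robot, y to its left, z up, the work surface at z = 0. Lengths are in m, angles in degrees, forces in N, time in s.
With the tool pointing down it reaches from about 0.375 to 0.9 m from the base axis. Payload 3.1 kg.
Tool frame: the origin (TCP) lies on the centre line of the jaws, within the pads' length; the fingertips stand 25 mm ahead of it and the grasp point (between the pads) lies 6 mm ahead of it; z points along the fingers, y is the line along which they close (so a half turn about z gives the same grasp; the last joint's range is limited). The gripper opens to 87 mm and grips with 3 to 60 N. Pads are 19 mm wide; open, the fingers measure 117 mm over their backs; the gripper's body (75 mm by 190 mm) begins 51 mm behind the grasp point.
Start: joints at [61.736, 30.224, 82.088, -0, 67.689, -10.227], TCP at [0.193, 0.594, 0.225] pointing down, gripper open.
Joint ranges: [-176.69, 176.69], [-43.24, 126.21], [12.49, 139.97], [-82, 262], [0, 151.66], [-163.58, 163.58]. Speed limits (degrees/s): [159.86, 159.86, 180, 180, 180, 180].

### API

Orientations are given as a 3x3 rotation matrix whose columns are the frame's x, y, z axes.
In Python, from rig import * gives the robot as it stands.
- The arm moves only by the tool step_arm, never from a script. Its argument "steps" is a list of rows, each a list of 7 numbers: the shift along the tool's x, y, z normalised to -1 to 1, where 1 is 0.3 m, then the turn, a rotation vector about the tool's x, y, z normalised to -1 to 1, where 1 is 45 degrees, then the gripper's target within -1 to 1 (shut at 1, half-way at 0, fully open at -1). A call has 1 to 8 rows; each row is the pose to reach, as a shift and turn from the pose commanded when the call began, along the tool's axes at that moment; what a row does not reach only later rows make up. A row lasts 1/12 s, in which the tool goes at most 41.7 mm and 7.16 degrees, less where a joint would pass 70% of its speed; a pose out of reach is approached as far as the arm can. A call with a number of a shift or a turn outside -1 to 1 is refused whole. A call with a gripper value outside its range is refused whole. The fingers move at their own pace and stop on an object; the grip force is fixed at half the most. Time passes only in rows, so rows that repeat a pose let the fingers close. It gives the time, the measured TCP pose, the force, the opening and the grip force at its end, in the units of the state.
- read_state(): the state, without advancing time (a new reading comes with each control period).
- capture(name): name is "side" or "top"; returns a dict with "image" (400x640x3 uint8, red, green, blue), "vertical_fov" (degrees; the focal length in pixels is half the picture's height over the tangent of half this angle, whatever the lens; pixels are square), "cx", "cy" (the principal point, pixels), "world_from_camera" (4x4, takes a point from camera to world coordinates). Camera axes: x right, y down, z forward; pixel columns grow to the right and rows downward; lengths in m; the calibration is good to about 2 mm. A picture is of the moment at which its call begins. There is no depth.
- hand_in(): hands the job in; it is judged then, once.
The state is a dict: "time_s": time; "joint_positions": joint angles; "qvel": joint speeds; "tau": joint torques, N m; "position": TCP position; "tcp_rot": TCP orientation; "force": force on the tool from outside, world axes, zero at the start; "moment": the same for the moment, N m; "opening": opening from 0.0 (shut) to 1.0 (fully open); "grasp_force": force on a finger pad.
Only numpy, scipy, OpenCV 4.12 (cv2) and the standard library are available. Lean on these libraries where they do the work, as an engineer would, in place of code of your own. Each camera call takes 0.05 s, during which the arm holds its last target. There are 200 camera calls.

## Working session

There is one attempt and no reset: what is moved stays moved. The work goes in short steps, Python scripts to look and compute and a tool call to move; the robot and the scene stay as the last step left them, time stands still between calls to the robot, and variables do not carry over. Pictures are saved under pics/ and viewed, at most 14 in all, crops included, and the job is handed in when it is done.

Besides the shell and the picture viewer there is one more tool, called after ">>>" as name(argument=value, ...), one argument or row to a line, values as JSON. step_arm: Moves the arm, as the interface text tells. Scaled input: -1 to 1 covers 0.3 m each way for a shift and 45 degrees each way for a turn. Its arguments: {"type":"object","properties":{"steps":{"type":"array"}},"required":["steps"]}

```bash
mkdir -p pics; ls; python3 - <<'E'
from rig import *
import cv2,numpy as np
for n in("top","side"):
    c=capture(n); cv2.imwrite(f"pics/{n}0.png",cv2.cvtColor(c["image"],cv2.COLOR_RGB2BGR))
    print(n,c["vertical_fov"],c["cx"],c["cy"],np.round(c["world_from_camera"],3).tolist())
s=read_state();print(s["time_s"],s["position"],s["tcp_rot"],s["opening"])
E
```

```text
pics
top 57.77838919724412 326.1663979853689 202.04140898591388 [[-0.03, -0.984, 0.175, 0.301], [-0.999, 0.034, 0.021, -0.01], [-0.027, -0.174, -0.984, 0.889], [0.0, 0.0, 0.0, 1.0]]
side 51.05891666595549 323.1453390836839 201.02214389341748 [[0.91, -0.204, 0.362, 0.165], [-0.415, -0.486, 0.769, -0.674], [0.019, -0.85, -0.527, 0.49], [0.0, 0.0, 0.0, 1.0]]
0.1 [0.19317462 0.59371084 0.22396245] [[-9.50857103e-01  3.09628673e-01 -9.23840544e-04]
 [ 3.09629853e-01  9.50855638e-01 -1.70556752e-03]
 [ 3.50346381e-04 -1.90779961e-03 -9.99998119e-01]] 0.9969510922514344
```

View pics/top0.png

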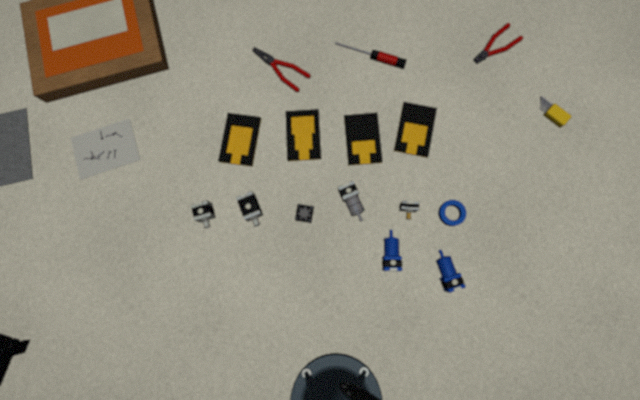

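View pics/side0.png

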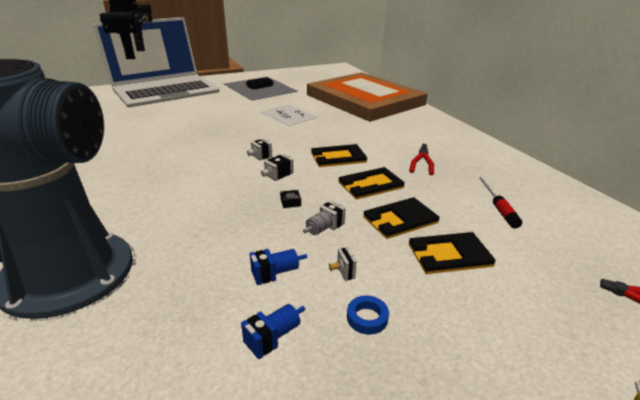

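Top view candidates: medium (203,213), long (250,208), geared grey (351,200), short with brass gear (408,210). Not meant are the fan (304,213), the blue gearmotor look-alikes (392,252) and (450,272), and the tape (452,213). Inlays are at (240,139), (303,134) stepped, (363,140) and (415,130). I'll check these in a close crop.

```bash
python3 - <<'E'
import cv2
a=cv2.imread("pics/top0.png")
cv2.imwrite("pics/crop0.png",cv2.resize(a[95:235,185:445],None,fx=3.05,fy=3.05,interpolation=cv2.INTER_CUBIC)[:,:800])
b=cv2.imread("pics/side0.png")
cv2.imwrite("pics/crop1.png",cv2.resize(b[130:290,235:500],None,fx=3,fy=3,interpolation=cv2.INTER_CUBIC))
E
```

```text
(no output)
```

View pics/crop0.png

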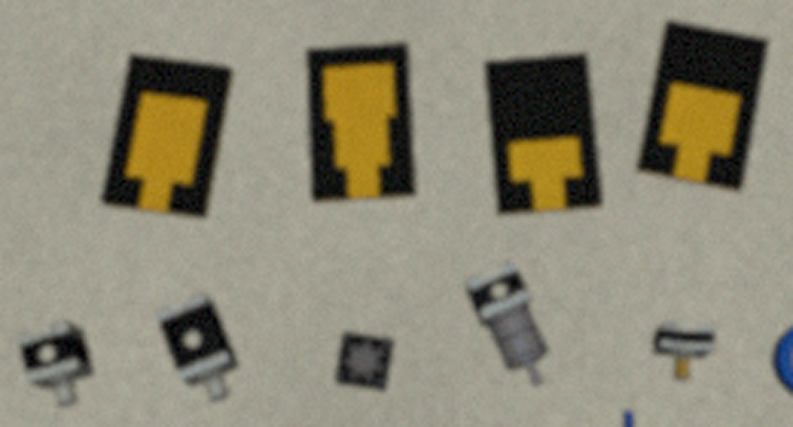

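View pics/crop1.png

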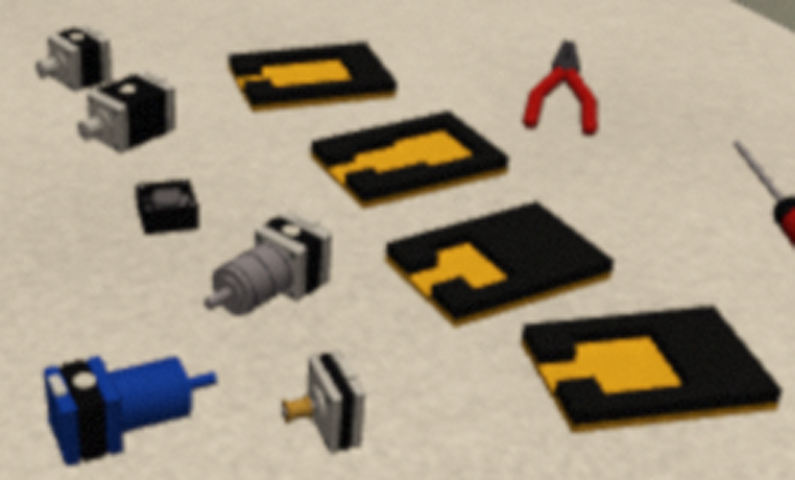

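Choice confirmed: inlays from left to right in the top view are long, geared, short, medium. The grey gearbox motor is at (351,200) and the blue ones are decoys. Next I zoom in on the motors to measure them and fit the inlay outlines.

```bash
cat > h.py <<'E'
import cv2,numpy as np
from rig import *
def ray(c,p,z):
    W=np.array(c["world_from_camera"]);f=200/np.tan(np.radians(c["vertical_fov"]/2))
    d=W[:3,:3]@np.array([(p[0]-c["cx"])/f,(p[1]-c["cy"])/f,1]);o=W[:3,3]
    return o+d*(z-o[2])/d[2]
def pix(c,P):
    W=np.array(c["world_from_camera"]);f=200/np.tan(np.radians(c["vertical_fov"]/2))
    q=W[:3,:3].T@(np.array(P)-W[:3,3]);return f*q[:2]/q[2]+[c["cx"],c["cy"]]
def tiles(out,items,n=40,s=5):
    r=[]
    for im,x,y in items:
        b=cv2.cvtColor(im[y:y+n,x:x+n],cv2.COLOR_RGB2BGR);b=cv2.resize(b,None,fx=s,fy=s,interpolation=cv2.INTER_CUBIC)
        for k in range(0,n,10):
            cv2.line(b,(k*s,0),(k*s,n*s),(0,200,255),1);cv2.line(b,(0,k*s),(n*s,k*s),(0,200,255),1)
        cv2.putText(b,f"{x},{y}",(2,n*s-4),0,.4,(0,0,255),1);r.append(b)
    h=[np.hstack(r[i:i+4]) for i in range(0,len(r),4)];cv2.imwrite(out,np.vstack(h))
E
python3 - <<'E'
from h import *
t=capture("top");s=capture("side")
T,S=t["image"],s["image"]
tiles("pics/m0.png",[(T,185,192),(T,230,188),(T,332,180),(T,388,190),(S,240,130),(S,255,145),(S,300,195),(S,322,240)])
hsv=cv2.cvtColor(T,cv2.COLOR_RGB2HSV)
m=((hsv[...,2]<75)|((hsv[...,1]>150)&(abs(hsv[...,0].astype(int)-22)<10))).astype(np.uint8)
for n,(u,v) in dict(long=(240,139),geared=(303,134),short=(363,140),medium=(415,130)).items():
    k=np.zeros_like(m);k[v-38:v+38,u-31:u+31]=m[v-38:v+38,u-31:u+31]
    c=max(cv2.findContours(k,0,2)[0],key=cv2.contourArea)
    w=np.array([ray(t,p[0],.016)[:2] for p in c])*1000
    (cx,cy),(a,b),an=cv2.minAreaRect(w.astype(np.float32))
    if a<b: a,b,an=b,a,an+90
    an=(an+90)%180-90
    r=np.radians(an);X=np.array([np.cos(r),np.sin(r)]);Y=np.array([-X[1],X[0]])
    # far edge and lateral edge away from camera are at the top rim
    C=np.array([cx,cy]);far=C+X*a/2
    sg=np.sign((C-[301,-10])@Y)
    o=C+X*(a/2-98)+Y*sg*(b/2-43)
    print(n,np.round([cx,cy,a,b,an],1),"origin",np.round(o,1))
E
```

```text
long [627.1 224.  129.6  86.   -9.9] origin [594.3 229.8]
geared [632.7  62.4 130.5  82.4   1.1] origin [600.  60.]
short [616.5 -88.3 129.8  82.8   2.6] origin [583.4 -88.2]
medium [ 636.  -221.7  130.7   83.3  -14.2] origin [ 604.7 -212.4]
```

View pics/m0.png

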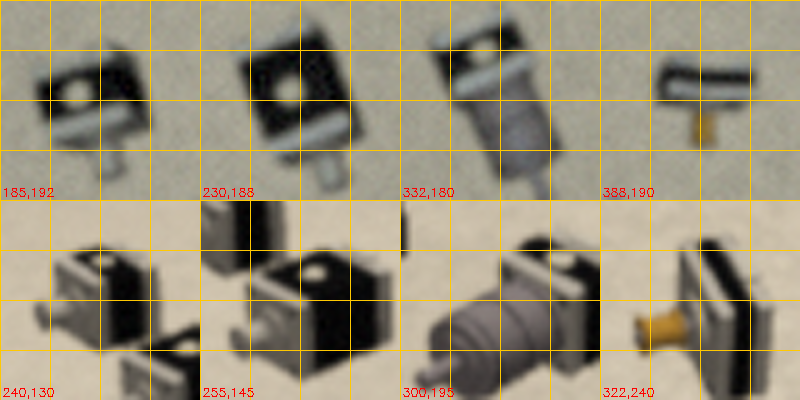

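```bash
python3 - <<'E'
from h import *
t=capture("top");s=capture("side")
D=dict(medium=[(185,192,55,138,132,117),(240,130,55,60,112,92)],long=[(230,188,70,150,155,122),(255,145,48,78,115,112)],
geared=[(332,180,57,95,133,62),(300,195,105,53,178,92)],short=[(388,190,62,94,153,101),(322,240,80,47,122,113)])
for n,v in D.items():
  for c,(x,y,a,b,e,f) in zip((t,s),v):
    P=[ray(c,(x+q/5-.4,y+r/5-.4),.042)[:2]*1000 for q,r in((a,b),(e,f))]
    d=P[0]-P[1]; print(n,"mid",np.round((P[0]+P[1])/2,1),"len",round(np.linalg.norm(d),1),"yaw",round(np.degrees(np.arctan2(-d[0],d[1])),1),np.round(P,0).tolist())
T=t["image"];h=cv2.cvtColor(T,cv2.COLOR_RGB2HSV)
m=((h[...,1]>150)&(abs(h[...,0].astype(int)-22)<10)&(h[...,2]>90)).astype(np.uint8)
# gearbox/shaft axis helper and floor: yellow mask lateral centre per inlay at floor height
for n,(u,v) in dict(long=(240,139),geared=(303,134),short=(363,140),medium=(415,130)).items():
    ys,xs=np.nonzero(m[v-34:v+34,u-27:u+27]);w=np.array([ray(t,(x+u-27,y+v-34),.006)[:2] for x,y in zip(xs,ys)])*1000
    print(n,"yellow centroid",np.round(w.mean(0),1),len(w))
E
```

```text
medium mid [425.5 301. ] len 37.7 yaw 13.6 [[421.0, 319.0], [430.0, 283.0]]
medium mid [427.5 297. ] len 51.6 yaw 17.4 [[420.0, 322.0], [435.0, 272.0]]
long mid [427.1 184.4] len 42.2 yaw 16.6 [[421.0, 205.0], [433.0, 164.0]]
long mid [428.1 180.8] len 49.1 yaw 21.3 [[419.0, 204.0], [437.0, 158.0]]
geared mid [466.  -50.9] len 39.6 yaw 21.8 [[459.0, -32.0], [473.0, -69.0]]
geared mid [468.6 -50.6] len 39.6 yaw 21.6 [[461.0, -32.0], [476.0, -69.0]]
short mid [ 428.1 -186.8] len 42.6 yaw -6.4 [[430.0, -166.0], [426.0, -208.0]]
short mid [ 429.3 -189.9] len 36.8 yaw -4.1 [[431.0, -171.0], [428.0, -208.0]]
long yellow centroid [621.1 228.5] 728
geared yellow centroid [636.   63.2] 815
short yellow centroid [589.3 -90.2] 423
medium yellow centroid [ 620.  -218.6] 597
```

```bash
cat > go.py <<'E'
import sys,numpy as np
from scipy.spatial.transform import Rotation as R
from rig import *
s=read_state();Rt=np.array(s["tcp_rot"]);p=np.array(s["position"])
print("t",round(s["time_s"],2),"p",np.round(p*1000,1),"ang",round(np.degrees(np.arctan2(Rt[1,1],Rt[0,1])),1),"open",round(s["opening"],3),"gf",round(s["grasp_force"],1),"F",np.round(s["force"],1))
for a in sys.argv[1:]:
    x,y,z,g=map(float,a.split(","));g=np.radians(g)
    Y=np.array([np.cos(g),np.sin(g),0]);Z=np.array([0,0,-1.]);M=np.column_stack([np.cross(Y,Z),Y,Z])
    d=Rt.T@(np.array([x,y,z])/1000-p)/.3; r=R.from_matrix(Rt.T@M).as_rotvec(degrees=True)/45
    print(a,np.round(d,4).tolist(),np.round(r,4).tolist())
E
python3 go.py 350,245,180,95 477.2,-46.9,150,111.7
```

```text
t 0.3 p [193.4 594.1 224.5] ang 72.0 open 0.998 gf 0.0 F [-0.5 -0.4  0.1]
350,245,180,95 [-0.8567, -0.9447, 0.1489] [-0.0009, -0.0003, -0.5119]
477.2,-46.9,150,111.7 [-1.5611, -1.7385, 0.2494] [-0.0009, -0.0005, -0.883]
```

>>> step_arm(
  steps=[
    [-0.857,-0.945,0.15,0,0,-0.51,-1],
    [-0.857,-0.945,0.15,0,0,-0.51,-1],
    [-0.857,-0.945,0.15,0,0,-0.51,-1],
    [-0.857,-0.945,0.15,0,0,-0.51,-1],
    [-0.857,-0.945,0.15,0,0,-0.51,-1],
    [-0.857,-0.945,0.15,0,0,-0.51,-1],
    [-0.857,-0.945,0.15,0,0,-0.51,-1],
    [-0.857,-0.945,0.15,0,0,-0.51,-1],
  ],
)

```text
time_s: 0.97
position: [0.3285, 0.2929, 0.1863]
tcp_rot: [[-0.996, -0.086, 0.001], [-0.086, 0.996, 0.0], [-0.001, 0.0, -1.0]]
force: [1.2, 0.1, 0.7]
opening: 0.998
grasp_force: 0.0
```

```bash
python3 go.py 477.2,-46.9,150,111.7
```

```text
t 0.97 p [328.5 292.9 186.3] ang 95.0 open 0.998 gf 0.0 F [1.2 0.1 0.7]
477.2,-46.9,150,111.7 [-0.3959, -1.1711, 0.121] [0.0002, 0.0012, -0.3722]
```

>>> step_arm(
  steps=[
    [-0.34,-1,0.1,0,0,-0.37,-1],
    [-0.34,-1,0.1,0,0,-0.37,-1],
    [-0.34,-1,0.1,0,0,-0.37,-1],
    [-0.34,-1,0.1,0,0,-0.37,-1],
    [-0.34,-1,0.1,0,0,-0.37,-1],
    [-0.34,-1,0.1,0,0,-0.37,-1],
    [-0.34,-1,0.1,0,0,-0.37,-1],
    [-0.34,-1,0.1,0,0,-0.37,-1],
  ],
)

```text
time_s: 1.63
position: [0.4556, 0.003, 0.1563]
tcp_rot: [[-0.93, -0.367, 0.001], [-0.367, 0.93, 0.0], [-0.001, -0.0, -1.0]]
force: [0.7, 0.1, 1.0]
opening: 0.998
grasp_force: 0.0
```

```bash
python3 go.py 477.2,-46.9,150,111.7
```

```text
t 1.63 p [455.6   3.  156.3] ang 111.5 open 0.998 gf 0.0 F [0.7 0.1 1. ]
477.2,-46.9,150,111.7 [-0.0058, -0.1811, 0.0211] [-0.0003, 0.0007, -0.0038]
```

>>> step_arm(
  steps=[
    [-0.006,-0.18,0.02,0,0,0,-1],
    [-0.006,-0.18,0.02,0,0,0,-1],
    [-0.006,-0.18,0.24,0,0,0,-1],
    [-0.006,-0.18,0.24,0,0,0,-1],
    [-0.006,-0.18,0.24,0,0,0,-1],
  ],
)

```text
time_s: 2.05
position: [0.4735, -0.0438, 0.0808]
tcp_rot: [[-0.93, -0.366, -0.009], [-0.366, 0.931, 0.003], [0.007, 0.006, -1.0]]
force: [-0.1, -0.1, -0.3]
opening: 1.003
grasp_force: 0.0
```

```bash
python3 go.py 477.2,-46.9,40,111.7; python3 - <<'E'
from h import *
S=capture("side")["image"]
cv2.imwrite("pics/s1.png",cv2.cvtColor(cv2.resize(S[90:290,220:460],None,fx=3,fy=3,interpolation=cv2.INTER_CUBIC),cv2.COLOR_RGB2BGR))
E
```

```text
t 2.05 p [473.5 -43.8  80.8] ang 111.5 open 1.003 gf 0.0 F [-0.1 -0.1 -0.3]
477.2,-46.9,40,111.7 [-0.0087, -0.0151, 0.1358] [0.0077, -0.0088, -0.0048]
```

View pics/s1.png

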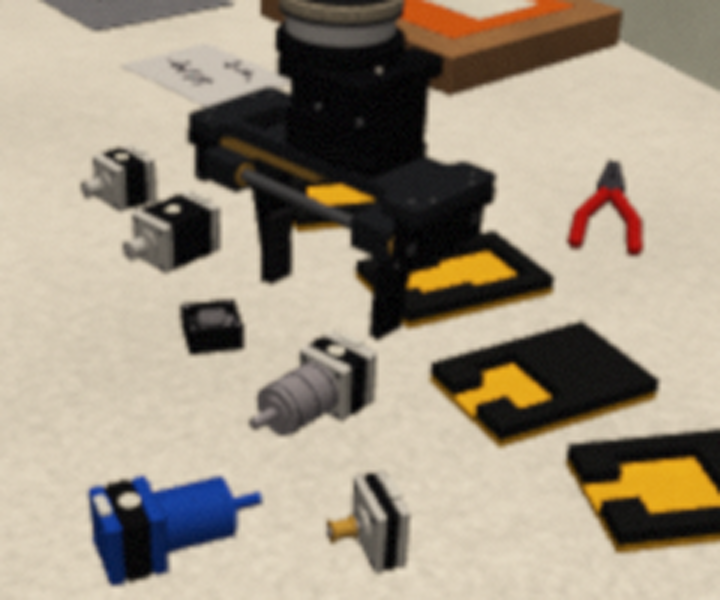

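```bash
python3 - <<'E'
from h import *
s=capture("side");p=read_state()["position"];print(p)
for P in [(.4735,-.0438,.056),(.4735-.016,-.0438+.04,.056),(.4735+.016,-.0438-.04,.056),(.477,-.047,.042)]:
    q=pix(s,P);print(P,q,(q-[220,90])*3)
# triangulate finger tips mid: height assumed .056
print(ray(s,(329,192),.056))
E
```

```text
[ 0.47582069 -0.04394154  0.08398703]
(0.4735, -0.0438, 0.056) [328.78485724 200.82502469] [326.35457173 332.47507407]
(0.45749999999999996, -0.003799999999999998, 0.056) [313.2741348  192.85239608] [279.8224044  308.55718824]
(0.4895, -0.0838, 0.056) [345.26463544 209.29575528] [375.79390633 357.88726585]
(0.477, -0.047, 0.042) [330.8803737  207.24710595] [332.64112109 351.74131786]
[ 0.48844007 -0.01301379  0.056     ]
```

```bash
python3 - <<'E'
from h import *
s=capture("side");t=capture("top")
print("init tips side",[pix(s,(.1933+k*.31*.051,.594+k*.951*.051,.2)).round(0) for k in(-1,1)])
print("init tips top",[pix(t,(.1933+k*.31*.051,.594+k*.951*.051,.2)).round(0) for k in(-1,1)])
p=read_state()["position"];print(p)
a=cv2.cvtColor(t["image"],cv2.COLOR_RGB2BGR)
T=cv2.resize(a[140:260,270:430],None,fx=4,fy=4,interpolation=cv2.INTER_CUBIC)
for z in(.056,.084,.14): 
    q=(pix(t,(p[0],p[1],z))-[270,140])*4; cv2.circle(T,tuple(int(v) for v in q),4,(0,0,255),1)
b=cv2.imread("pics/side0.png");B=cv2.resize(b[0:90,80:200],(160*4,480),interpolation=cv2.INTER_CUBIC)[:, :160]
cv2.imwrite("pics/t1.png",T)
b=cv2.resize(b[0:80,90:200],None,fx=5,fy=5,interpolation=cv2.INTER_CUBIC);cv2.imwrite("pics/s0c.png",b)
E
```

```text
init tips side [array([132.,  68.]), array([142.,  58.])]
init tips top [array([ 37., 343.]), array([-12., 327.])]
[ 0.47732501 -0.04420205  0.08550472]
```

View pics/t1.png

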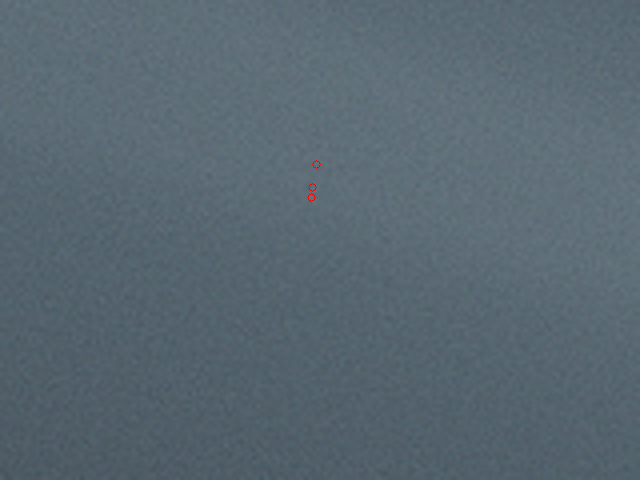

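The top view is blocked by the arm: only the grey forearm shows, with my projected TCP marks near (317,165). I'll check the tip height in the start side view.

```bash
python3 - <<'E'
from h import *
s=capture("side")
b=cv2.imread("pics/side0.png")[0:90,90:200];b=cv2.resize(b,None,fx=4,fy=4,interpolation=cv2.INTER_CUBIC)
S=cv2.cvtColor(s["image"],cv2.COLOR_RGB2BGR)[120:240,270:380];S=cv2.resize(S,None,fx=4,fy=4,interpolation=cv2.INTER_CUBIC)
def mk(im,P,off,col):
    q=(pix(s,P)-off)*4;cv2.circle(im,(int(q[0]),int(q[1])),3,col,-1)
for z,c in((.2,(0,0,255)),(.225,(0,255,0)),(.276,(255,0,0))):
    for k in(-1,0,1): mk(b,(.1933+k*.31*.0435,.594+k*.951*.0435,z),[90,0],c)
st=read_state();p=st["position"];y=np.array(st["tcp_rot"])[:,1];print(p)
for dz,c in((-.025,(0,0,255)),(0,(0,255,0)),(.045,(255,0,0))):
    for k in(-1,0,1): mk(S,p+k*.0435*y+[0,0,dz],[270,120],c)
o=np.zeros((480,800,3),np.uint8);o[:360,:330]=b[:,:330];o[:480,340:780]=S
cv2.imwrite("pics/chk.png",o)
E
```

```text
[ 0.47756837 -0.04422922  0.08580019]
```

View pics/chk.png

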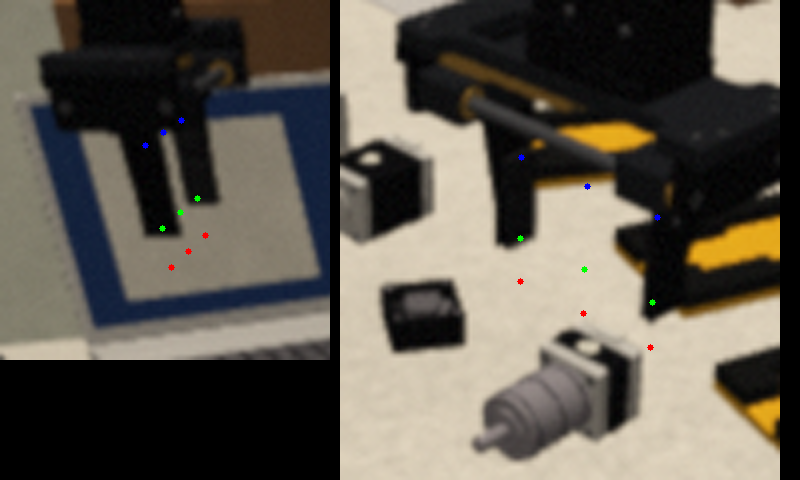

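Seen from the side, the fingers straddle the geared motor horizontally. But the tips, at about (515,245) and (655,318) in the crop, sit only about 5 mm below the reported TCP instead of 25. Both side pictures agree, so the real height is about 20 mm above what is reported. I'll descend in stages and check again.

```bash
python3 go.py 477.2,-46.9,40,111.7
```

```text
t 2.3 p [477.6 -44.2  85.8] ang 111.6 open 0.999 gf 0.0 F [0.5 0.2 0.5]
477.2,-46.9,40,111.7 [0.0048, -0.0075, 0.1527] [-0.0025, 0.003, -0.0018]
```

>>> step_arm(
  steps=[
    [0,-0.009,0.05,0,0,0,-1],
    [0,-0.009,0.1,0,0,0,-1],
    [0,-0.009,0.15,0,0,0,-1],
    [0,-0.009,0.15,0,0,0,-1],
    [0,-0.009,0.15,0,0,0,-1],
  ],
)

```text
time_s: 2.72
position: [0.4779, -0.0467, 0.0401]
tcp_rot: [[-0.93, -0.368, 0.001], [-0.368, 0.93, -0.0], [-0.001, -0.001, -1.0]]
force: [-0.1, -0.2, -0.1]
opening: 1.002
grasp_force: 0.0
```

```bash
cat > chk.py <<'E'
from h import *
import sys
s=capture("side");st=read_state();p=st["position"];y=np.array(st["tcp_rot"])[:,1];print(np.round(p*1000,1),np.round(st["force"],1))
c=pix(s,p);o=np.clip((c-[80,50]).astype(int),0,[480,280])
S=cv2.resize(cv2.cvtColor(s["image"],cv2.COLOR_RGB2BGR)[o[1]:o[1]+120,o[0]:o[0]+160],None,fx=5,fy=5,interpolation=cv2.INTER_CUBIC)
for dz,k in((-.025,(0,0,255)),(0,(0,255,0))):
    for e in(-1,1):
        q=(pix(s,p+e*.0435*y+[0,0,dz])-o)*5;cv2.circle(S,(int(q[0]),int(q[1])),3,k,-1)
cv2.imwrite(sys.argv[1],S);print(o)
E
python3 chk.py pics/c2.png
```

```text
[478.2 -46.8  40.5] [ 0.1 -0.3 -0.4]
[251 157]
```

View pics/c2.png

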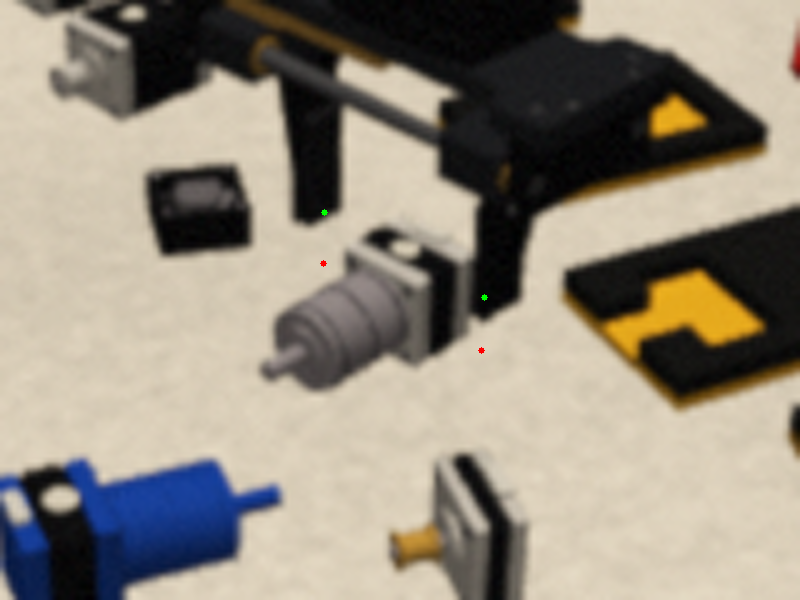

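>>> step_arm(
  steps=[
    [0,0,0.02,0,0,0,-1],
    [0,0,0.04,0,0,0,-1],
    [0,0,0.05,0,0,0,-1],
    [0,0,0.056,0,0,0,-1],
    [0,0,0.062,0,0,0,-1],
    [0,0,0.062,0,0,0,-1],
  ],
)

```text
time_s: 3.27
position: [0.4773, -0.0469, 0.0203]
tcp_rot: [[-0.93, -0.367, -0.001], [-0.367, 0.93, 0.0], [0.001, 0.0, -1.0]]
force: [0.7, 0.7, -0.5]
opening: 1.0
grasp_force: 0.0
```

```bash
python3 chk.py pics/c3.png
```

```text
[477.4 -46.9  20.5] [ 0.6 -1.1  1.1]
[250 166]
```

View pics/c3.png

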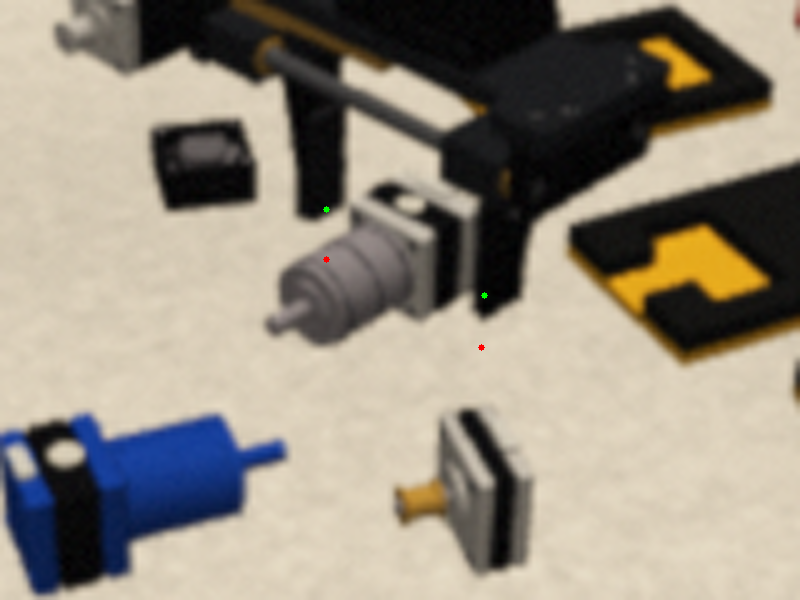

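No contact force, and the tips at (485,318) and (305,215) straddle the square part. Closing.

>>> step_arm(
  steps=[
    [0,0,0.01,0,0,0,-1],
    [0,0,0.01,0,0,0,0],
    [0,0,0.01,0,0,0,1],
    [0,0,0.01,0,0,0,1],
    [0,0,0.01,0,0,0,1],
    [0,0,0.01,0,0,0,1],
    [0,0,0.01,0,0,0,1],
    [0,0,0.01,0,0,0,1],
  ],
)

```text
time_s: 3.98
position: [0.4775, -0.0469, 0.0178]
tcp_rot: [[-0.93, -0.368, 0.0], [-0.368, 0.93, -0.0], [-0.0, -0.0, -1.0]]
force: [-0.5, 1.0, 0.2]
opening: 0.555
grasp_force: 0.0
```

```bash
python3 go.py 477,-47,67,111.6
```

```text
t 3.98 p [477.5 -46.9  17.8] ang 111.6 open 0.555 gf 0.0 F [-0.5  1.   0.2]
477,-47,67,111.6 [0.0017, 0.0004, -0.1641] [-0.0001, 0.0001, -0.0008]
```

>>> step_arm(
  steps=[
    [0,0,0,0,0,0,1],
    [0,0,0,0,0,0,1],
    [0,0,0,0,0,0,1],
    [0,0,0,0,0,0,1],
    [0,0,0,0,0,0,1],
  ],
)

```text
time_s: 4.4
position: [0.4775, -0.0468, 0.0177]
tcp_rot: [[-0.93, -0.367, 0.0], [-0.367, 0.93, 0.0], [-0.0, 0.0, -1.0]]
force: [0.4, 0.9, 1.2]
opening: 0.479
grasp_force: 30.0
```

>>> step_arm(
  steps=[
    [0,0,-0.02,0,0,0,1],
    [0,0,-0.05,0,0,0,1],
    [0,0,-0.1,0,0,0,1],
    [0,0,-0.15,0,0,0,1],
    [0,0,-0.2,0,0,0,1],
    [0,0,-0.22,0,0,0,1],
    [0,0,-0.22,0,0,0,1],
  ],
)

```text
time_s: 4.98
position: [0.4784, -0.0472, 0.0853]
tcp_rot: [[-0.93, -0.368, 0.003], [-0.368, 0.93, -0.001], [-0.003, -0.002, -1.0]]
force: [-0.5, 0.3, -3.8]
opening: 0.479
grasp_force: 30.0
```

```bash
python3 go.py 653.5,63,84,91.1;python3 chk.py pics/c4.png
```

```text
t 4.98 p [478.4 -47.2  85.3] ang 111.6 open 0.479 gf 30.0 F [-0.5  0.3 -3.8]
653.5,63,84,91.1 [-0.6779, 0.1269, 0.0057] [-0.0023, 0.0037, 0.4549]
[477.8 -47.   84.4] [ 0.5  0.3 -3.1]
[251 138]
```

View pics/c4.png

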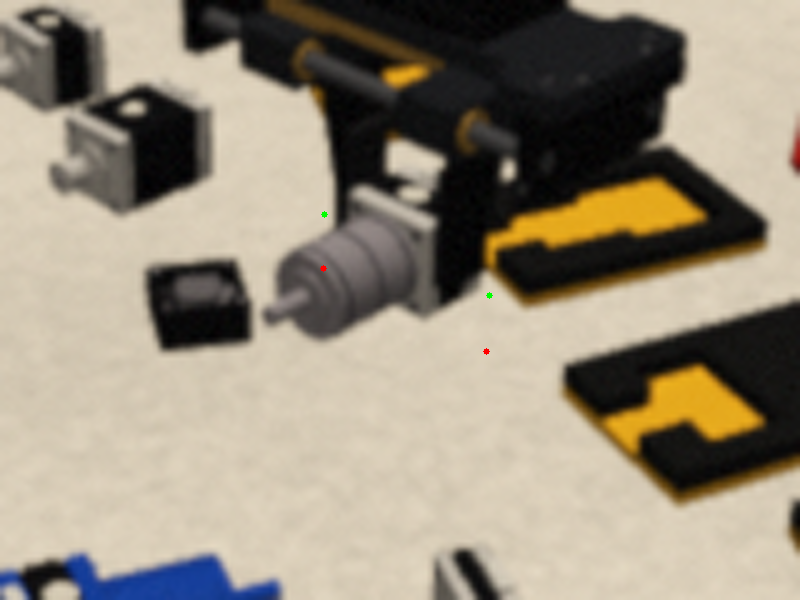

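Geared motor held level (opening 0.479 ≈ 42 mm), shaft at (270,315). Carrying it to the stepped inlay.

>>> step_arm(
  steps=[
    [-0.06,0.01,0,0,0,0.08,1],
    [-0.18,0.03,0,0,0,0.16,1],
    [-0.3,0.06,0,0,0,0.24,1],
    [-0.42,0.08,0,0,0,0.32,1],
    [-0.54,0.1,0,0,0,0.4,1],
    [-0.63,0.12,0,0,0,0.455,1],
    [-0.678,0.127,0,0,0,0.455,1],
    [-0.678,0.127,0,0,0,0.455,1],
  ],
)

```text
time_s: 5.7
position: [0.6555, 0.0653, 0.0822]
tcp_rot: [[-1.0, -0.021, 0.003], [-0.021, 1.0, 0.0], [-0.003, 0.0, -1.0]]
force: [-0.3, -0.4, -3.9]
opening: 0.481
grasp_force: 30.0
```

```bash
python3 go.py 653.5,63,26,91.1
```

```text
t 5.7 p [655.5  65.3  82.2] ang 91.2 open 0.481 gf 30.0 F [-0.3 -0.4 -3.9]
653.5,63,26,91.1 [0.0072, -0.0076, 0.1873] [0.0006, 0.0034, 0.0026]
```

>>> step_arm(
  steps=[
    [0.004,-0.006,0,0,0,0,1],
    [0.004,-0.006,0.05,0,0,0,1],
    [0.004,-0.006,0.1,0,0,0,1],
    [0.004,-0.006,0.14,0,0,0,1],
    [0.004,-0.006,0.17,0,0,0,1],
    [0.004,-0.006,0.18,0,0,0,1],
    [0.004,-0.006,0.18,0,0,0,1],
    [0.004,-0.006,0.18,0,0,0,1],
  ],
)

```text
time_s: 6.37
position: [0.6514, 0.0612, 0.0297]
tcp_rot: [[-1.0, -0.019, -0.0], [-0.019, 1.0, -0.0], [0.0, -0.0, -1.0]]
force: [-0.1, 0.3, -3.5]
opening: 0.483
grasp_force: 30.0
```

```bash
python3 go.py 653.5,63,24,91.1
```

```text
t 6.37 p [651.4  61.2  29.7] ang 91.1 open 0.483 gf 30.0 F [-0.1  0.3 -3.5]
653.5,63,24,91.1 [-0.0073, 0.0058, 0.0191] [-0.0, -0.0004, -0.0006]
```

>>> step_arm(
  steps=[
    [-0.007,0.005,0,0,0,0,1],
    [-0.007,0.005,0.005,0,0,0,1],
    [-0.007,0.005,0.01,0,0,0,1],
    [-0.007,0.005,0.014,0,0,0,1],
    [-0.007,0.005,0.017,0,0,0,1],
    [-0.007,0.005,0.019,0,0,0,1],
    [-0.007,0.005,0.019,0,0,0,1],
    [-0.007,0.005,0.019,0,0,0,1],
  ],
)

```text
time_s: 7.03
position: [0.6535, 0.063, 0.024]
tcp_rot: [[-1.0, -0.019, -0.0], [-0.019, 1.0, -0.0], [0.0, -0.0, -1.0]]
force: [-0.8, 0.2, -3.9]
opening: 0.48
grasp_force: 30.0
```

```bash
python3 go.py 653.5,63,24,91.1
```

```text
t 7.03 p [653.5  63.   24. ] ang 91.1 open 0.48 gf 30.0 F [-0.8  0.2 -3.9]
653.5,63,24,91.1 [0.0, -0.0, -0.0002] [-0.0, -0.0002, -0.0002]
```

>>> step_arm(
  steps=[
    [0,0,0.0015,0,0,0,1],
    [0,0,0.003,0,0,0,1],
    [0,0,0.0045,0,0,0,1],
    [0,0,0.0045,0,0,0,1],
  ],
)

```text
time_s: 7.37
position: [0.6536, 0.063, 0.0238]
tcp_rot: [[-1.0, -0.019, 0.0], [-0.019, 1.0, -0.0], [-0.0, -0.0, -1.0]]
force: [-2.3, -0.2, 5.9]
opening: 0.479
grasp_force: 30.0
```

>>> step_arm(
  steps=[
    [0,0,-0.002,0,0,0,-0.4],
    [0,0,-0.002,0,0,0,-0.4],
    [0,0,-0.002,0,0,0,-0.4],
    [0,0,-0.002,0,0,0,-0.4],
    [0,0,-0.05,0,0,0,-0.4],
    [0,0,-0.12,0,0,0,-0.4],
    [0,0,-0.25,0,0,0,-0.4],
    [0,0,-0.35,0,0,0,-0.4],
  ],
)

```text
time_s: 8.03
position: [0.6538, 0.063, 0.1299]
tcp_rot: [[-1.0, -0.019, 0.0], [-0.019, 1.0, -0.0], [-0.0, -0.0, -1.0]]
force: [0.6, 0.7, 1.0]
opening: 0.697
grasp_force: 0.0
```

```bash
python3 go.py 456.1,192.5,100,107.5
```

```text
t 8.03 p [653.8  63.  129.9] ang 91.1 open 0.697 gf 0.0 F [0.6 0.7 1. ]
456.1,192.5,100,107.5 [0.6506, 0.4441, 0.0992] [-0.0001, 0.0006, -0.3646]
```

>>> step_arm(
  steps=[
    [0.65,0.444,0,0,0,-0.365,-0.7],
    [0.65,0.444,0,0,0,-0.365,-0.7],
    [0.65,0.444,0,0,0,-0.365,-0.7],
    [0.65,0.444,0,0,0,-0.365,-0.7],
    [0.65,0.444,0,0,0,-0.365,-0.7],
    [0.65,0.444,0.1,0,0,-0.365,-0.7],
    [0.65,0.444,0.1,0,0,-0.365,-0.7],
    [0.65,0.444,0.1,0,0,-0.365,-0.7],
  ],
)

```text
time_s: 8.7
position: [0.4539, 0.1932, 0.0975]
tcp_rot: [[-0.953, -0.304, -0.003], [-0.304, 0.953, -0.001], [0.003, 0.0, -1.0]]
force: [0.7, -0.4, -0.5]
opening: 0.848
grasp_force: 0.0
```

```bash
cat > meas.py <<'E'
from h import *
t=capture("top")
T=t["image"];g=cv2.cvtColor(T,cv2.COLOR_RGB2GRAY)
cv2.imwrite("/tmp/top.png",cv2.cvtColor(T,cv2.COLOR_RGB2BGR))
print(pix(t,(.6,.062,.006)),pix(t,(.676,.062,.048)),g[130:140,300:310].mean())
E
python3 meas.py; python3 go.py 456.1,192.5,17.7,107.5
```

```text
[303.511489   147.92292449] [301.429715   112.98137195] 117.41
t 8.75 p [456.6 192.9  98.2] ang 107.6 open 0.847 gf 0.0 F [1.2 0.  0.6]
456.1,192.5,17.7,107.5 [0.0022, -0.0008, 0.2683] [-0.0005, 0.0016, 0.0021]
```

>>> step_arm(
  steps=[
    [0,0,0.1,0,0,0,-0.7],
    [0,0,0.18,0,0,0,-0.7],
    [0,0,0.23,0,0,0,-0.7],
    [0,0,0.258,0,0,0,-0.7],
    [0,0,0.267,0,0,0,-0.7],
    [0,0,0.267,0,0,0,1],
    [0,0,0.267,0,0,0,1],
    [0,0,0.267,0,0,0,1],
  ],
)

```text
time_s: 9.42
position: [0.4572, 0.1925, 0.0185]
tcp_rot: [[-0.954, -0.301, 0.002], [-0.301, 0.954, 0.0], [-0.002, -0.0, -1.0]]
force: [0.6, 0.4, 0.1]
opening: 0.701
grasp_force: 0.0
```

>>> step_arm(
  steps=[
    [0,0,0,0,0,0,1],
    [0,0,0,0,0,0,1],
    [0,0,0,0,0,0,1],
    [0,0,0,0,0,0,1],
    [0,0,0,0,0,0,1],
    [0,0,0,0,0,0,1],
  ],
)

```text
time_s: 9.92
position: [0.4568, 0.1932, 0.0184]
tcp_rot: [[-0.954, -0.301, 0.002], [-0.301, 0.954, 0.001], [-0.002, 0.0, -1.0]]
force: [-1.4, 4.3, 5.7]
opening: 0.483
grasp_force: 30.0
```

Gripped at z 18.4. Lifting.

>>> step_arm(
  steps=[
    [0,0,-0.02,0,0,0,1],
    [0,0,-0.05,0,0,0,1],
    [0,0,-0.1,0,0,0,1],
    [0,0,-0.15,0,0,0,1],
    [0,0,-0.2,0,0,0,1],
    [0,0,-0.22,0,0,0,1],
    [0,0,-0.22,0,0,0,1],
    [0,0,-0.22,0,0,0,1],
  ],
)

```text
time_s: 10.58
position: [0.4558, 0.1923, 0.0836]
tcp_rot: [[-0.954, -0.301, -0.0], [-0.301, 0.954, -0.0], [0.0, -0.0, -1.0]]
force: [-0.5, -1.0, -4.5]
opening: 0.479
grasp_force: 30.0
```

```bash
python3 go.py 624.6,225,84,80.1
```

```text
t 10.58 p [455.8 192.3  83.6] ang 107.5 open 0.479 gf 30.0 F [-0.5 -1.  -4.5]
624.6,225,84,80.1 [-0.5694, -0.0653, -0.0013] [-0.0002, -0.0001, 0.6092]
```

>>> step_arm(
  steps=[
    [-0.05,-0.005,0,0,0,0.1,1],
    [-0.15,-0.015,0,0,0,0.22,1],
    [-0.27,-0.03,0,0,0,0.34,1],
    [-0.39,-0.045,0,0,0,0.46,1],
    [-0.49,-0.055,0,0,0,0.56,1],
    [-0.55,-0.063,0,0,0,0.609,1],
    [-0.569,-0.065,0,0,0,0.609,1],
    [-0.569,-0.065,0,0,0,0.609,1],
  ],
)

```text
time_s: 11.25
position: [0.6251, 0.225, 0.0817]
tcp_rot: [[-0.985, 0.171, -0.002], [0.171, 0.985, -0.0], [0.002, -0.001, -1.0]]
force: [-0.8, 0.3, -3.5]
opening: 0.481
grasp_force: 30.0
```

>>> step_arm(
  steps=[
    [0,0,0,0,0,0,1],
    [0,0,0.05,0,0,0,1],
    [0,0,0.1,0,0,0,1],
    [0,0,0.14,0,0,0,1],
    [0,0,0.17,0,0,0,1],
    [0,0,0.18,0,0,0,1],
    [0,0,0.18,0,0,0,1],
    [0,0,0.18,0,0,0,1],
  ],
)

```text
time_s: 11.92
position: [0.6244, 0.2252, 0.0298]
tcp_rot: [[-0.985, 0.172, -0.0], [0.172, 0.985, 0.0], [0.0, 0.0, -1.0]]
force: [-0.5, -0.9, -3.0]
opening: 0.478
grasp_force: 30.0
```

```bash
python3 go.py 624.6,225,25,80.1
```

```text
t 11.92 p [624.4 225.2  29.8] ang 80.1 open 0.478 gf 30.0 F [-0.5 -0.9 -3. ]
624.6,225,25,80.1 [-0.0009, -0.0004, 0.0158] [0.0001, -0.0006, -0.0002]
```

>>> step_arm(
  steps=[
    [0,0,0.005,0,0,0,1],
    [0,0,0.01,0,0,0,1],
    [0,0,0.013,0,0,0,1],
    [0,0,0.015,0,0,0,1],
    [0,0,0.017,0,0,0,1],
    [0,0,0.0185,0,0,0,1],
    [0,0,0.0185,0,0,0,1],
  ],
)

```text
time_s: 12.5
position: [0.6256, 0.2251, 0.0275]
tcp_rot: [[-0.985, 0.171, 0.002], [0.171, 0.985, -0.0], [-0.002, 0.0, -1.0]]
force: [-2.4, -3.2, 13.8]
opening: 0.479
grasp_force: 30.0
```

Contact came 3 mm higher than expected, so I'll look.

```bash
python3 - <<'E'
from h import *
s=capture("side");t=capture("top");st=read_state();print(np.round(st["position"]*1000,1),np.round(st["force"],1))
S=cv2.cvtColor(s["image"],cv2.COLOR_RGB2BGR)
T=cv2.cvtColor(t["image"],cv2.COLOR_RGB2BGR)
cv2.imwrite("/tmp/t.png",T)
A=cv2.resize(S[120:215,285:415],None,fx=6,fy=6,interpolation=cv2.INTER_CUBIC)
cv2.imwrite("pics/d1.png",A)
E
```

```text
[625.6 225.1  27.5] [-3.4 -3.  14.1]
```

View pics/d1.png

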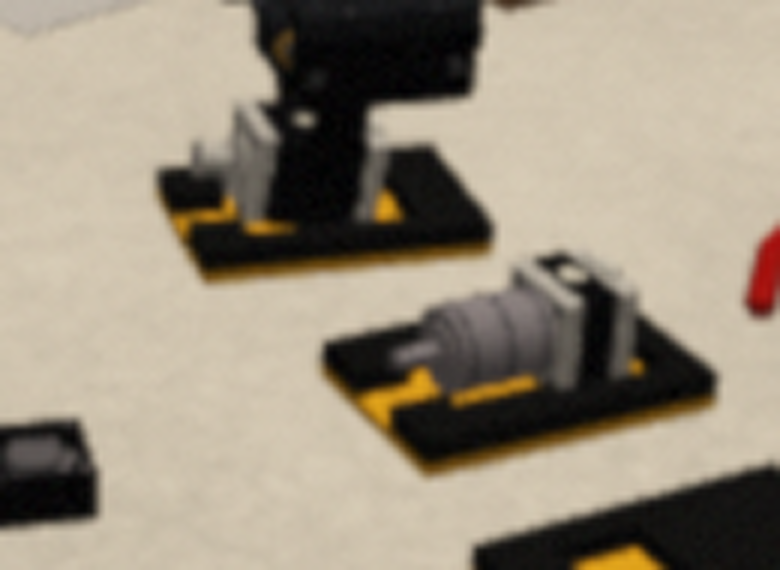

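Geared motor lies properly in the stepped pocket with its shaft (400,355) over the notch. The long one is centred over its pocket with its shaft at (205,155) over the notch, but slightly tilted. I'll ease it down further before releasing.

>>> step_arm(
  steps=[
    [0,0,0.002,0,0,0,1],
    [0,0,0.004,0,0,0,1],
    [0,0,0.004,0,0,0,1],
  ],
)

```text
time_s: 12.85
position: [0.6257, 0.2251, 0.0274]
tcp_rot: [[-0.985, 0.171, 0.003], [0.171, 0.985, -0.0], [-0.003, 0.0, -1.0]]
force: [-4.7, -4.1, 19.2]
opening: 0.482
grasp_force: 30.0
```

>>> step_arm(
  steps=[
    [0,0,-0.006,0,0,0,1],
    [0,0,-0.011,0,0,0,1],
    [0,0,-0.011,0,0,0,0.03],
    [0,0,-0.011,0,0,0,0],
    [0,0,-0.011,0,0,0,-0.03],
    [0,0,-0.011,0,0,0,-0.06],
    [0,0,-0.011,0,0,0,-0.1],
    [0,0,-0.011,0,0,0,-0.4],
  ],
)

```text
time_s: 13.52
position: [0.6245, 0.2255, 0.0255]
tcp_rot: [[-0.985, 0.172, -0.001], [0.172, 0.985, 0.0], [0.001, 0.0, -1.0]]
force: [0.3, -0.3, -0.7]
opening: 0.569
grasp_force: 0.0
```

>>> step_arm(
  steps=[
    [0,0,0,0,0,0,-0.4],
    [0,0,0,0,0,0,-0.4],
    [0,0,-0.05,0,0,0,-0.4],
    [0,0,-0.12,0,0,0,-0.4],
    [0,0,-0.25,0,0,0,-0.7],
    [0,0,-0.35,0,0,0,-0.7],
  ],
)

```text
time_s: 14.02
position: [0.6246, 0.2253, 0.1322]
tcp_rot: [[-0.985, 0.172, -0.001], [0.172, 0.985, 0.0], [0.001, -0.0, -1.0]]
force: [0.5, -0.5, 0.4]
opening: 0.777
grasp_force: 0.0
```

```bash
python3 go.py 445.3,305,100,105 438.5,-189,100,84.5
```

```text
t 14.02 p [624.6 225.3 132.2] ang 80.1 open 0.777 gf 0.0 F [ 0.5 -0.5  0.4]
445.3,305,100,105 [0.6343, 0.159, 0.1078] [0.0001, -0.0008, -0.5532]
438.5,-189,100,84.5 [0.3737, -1.467, 0.1078] [-0.0001, -0.0008, -0.0976]
```

>>> step_arm(
  steps=[
    [0.634,0.159,0,0,0,-0.553,-0.7],
    [0.634,0.159,0,0,0,-0.553,-0.7],
    [0.634,0.159,0,0,0,-0.553,-0.7],
    [0.634,0.159,0,0,0,-0.553,-0.7],
    [0.634,0.159,0.108,0,0,-0.553,-0.7],
    [0.634,0.159,0.108,0,0,-0.553,-0.7],
    [0.634,0.159,0.108,0,0,-0.553,-0.7],
    [0.634,0.159,0.108,0,0,-0.553,-0.7],
  ],
)

```text
time_s: 14.68
position: [0.4465, 0.3053, 0.0988]
tcp_rot: [[-0.966, -0.259, 0.001], [-0.259, 0.966, 0.0], [-0.001, -0.0, -1.0]]
force: [0.1, 0.7, -0.3]
opening: 0.851
grasp_force: 0.0
```

```bash
python3 go.py 445.3,305,17.7,105; python3 - <<'E'
from h import *
# check long motor in pocket: bright/aluminium + pose by dark/grey mask on the top view; save crop for later
t=capture("top");s=capture("side")
np.savez("/tmp/v1.npz",t=t["image"],s=s["image"])
T=t["image"];h=cv2.cvtColor(T,cv2.COLOR_RGB2HSV)
y=((h[...,1]>150)&(abs(h[...,0].astype(int)-22)<10)&(h[...,2]>90))
al=(h[...,1]<60)&(h[...,2]>110)
for n,(u,v) in dict(long=(240,139),geared=(303,134)).items():
    for v0 in range(v-26,v+26,1): print(n,v0,"".join("y" if y[v0,x] else "A" if al[v0,x] else "." for x in range(u-24,u+24)))
E
```

```text
t 14.68 p [446.5 305.3  98.8] ang 105.0 open 0.851 gf 0.0 F [ 0.1  0.7 -0.3]
445.3,305,17.7,105 [0.0044, 0.0001, 0.2705] [-0.0, 0.0018, 0.0006]
long 113 AAAAAAAAAAAA....AAAAAAAAAAAAAAAAAAAAAAAAAAAAAAAA
long 114 AAAAAAAAAAAA............AAAAAAAAAAAAAAAAAAAAAAAA
long 115 AAAAAAAAAAA....................AAAAAAAAAAAAAAAAA
long 116 AAAAAAAAAAA.............................AAAAAAAA
long 117 AAAAAAAAAAA.................................AAAA
long 118 AAAAAAAAAAA..................................AAA
long 119 AAAAAAAAAAA..................................AAA
long 120 AAAAAAAAAA...................................AAA
long 121 AAAAAAAAAA...................................AAA
long 122 AAAAAAAAAA..................................AAAA
long 123 AAAAAAAAAA..................................AAAA
long 124 AAAAAAAAA......A..AAAA......................AAAA
long 125 AAAAAAAAA.....AAAAAAAAAAA...................AAAA
long 126 AAAAAAAAA.....AAAAAAAAAAAAAAA...............AAAA
long 127 AAAAAAAAA.....AAAAAAAAAAAAAAAA.yyyy........AAAAA
long 128 AAAAAAAAA.............AAAAAAAA.yyyyyy......AAAAA
long 129 AAAAAAAA...........
[... 4479 characters left out ...]
........yyyyyy.AAA.yyyyyyy........AAAAAA
geared 149 AAAAAAAA........yyyyyy..AA.yyyyyy.........AAAAAA
geared 150 AAAAAAAA.........yyyyyy.A.yyyyy...........AAAAAA
geared 151 AAAAAAAA...........yyyy.AAyyyyy...........AAAAAA
geared 152 AAAAAAAA...........yyyy.A..yyyy...........AAAAAA
geared 153 AAAAAAAA...........yyyy...yyyyy...........AAAAAA
geared 154 AAAAAAAA...........yyyyyyyyyyyy...........AAAAAA
geared 155 AAAAAAAA............yyyyyyyyyyy...........AAAAAA
geared 156 AAAAAAAA...........yyyyyyyyyyyy...........AAAAAA
geared 157 AAAAAAAA............yyyyyyyyyyy...........AAAAAA
geared 158 AAAAAAAA............yyyyyyyyyyy...........AAAAAA
geared 159 AAAAAAAA............yyyyyy.........AAAAAAAAAAAAA
```

>>> step_arm(
  steps=[
    [0.002,0,0.1,0,0,0,-0.7],
    [0.002,0,0.18,0,0,0,-0.7],
    [0.002,0,0.23,0,0,0,-0.7],
    [0.002,0,0.258,0,0,0,-0.7],
    [0.002,0,0.27,0,0,0,-0.7],
    [0.002,0,0.27,0,0,0,1],
    [0.002,0,0.27,0,0,0,1],
    [0.002,0,0.27,0,0,0,1],
  ],
)

```text
time_s: 15.45
position: [0.446, 0.305, 0.0187]
tcp_rot: [[-0.966, -0.258, 0.002], [-0.258, 0.966, 0.001], [-0.002, 0.0, -1.0]]
force: [0.2, 0.5, 0.9]
opening: 0.705
grasp_force: 0.0
```

>>> step_arm(
  steps=[
    [0,0,0,0,0,0,1],
    [0,0,0,0,0,0,1],
    [0,0,0,0,0,0,1],
    [0,0,0,0,0,0,1],
    [0,0,0,0,0,0,1],
    [0,0,0,0,0,0,1],
  ],
)

```text
time_s: 15.95
position: [0.4455, 0.3057, 0.0186]
tcp_rot: [[-0.966, -0.258, 0.002], [-0.258, 0.966, 0.002], [-0.002, 0.001, -1.0]]
force: [-1.2, 3.6, 5.7]
opening: 0.478
grasp_force: 30.0
```

```bash
python3 - <<'E'
from h import *
t=capture("top")
for n,(ox,oy,a,L) in dict(long=(595,230,-9.9,60)).items():
    X=np.array([np.cos(np.radians(a)),np.sin(np.radians(a)),0]);Y=np.array([-X[1],X[0],0]);o=np.array([ox,oy,48.])
    for i in(0,L):
        for j in(21,-21): print(i,j,pix(t,(o+X*i+Y*j)/1000).round(1)-[216,0])
E
```

```text
0 21 [  8.9 145.8]
0 -21 [ 25.7 148. ]
60 21 [ 13.5 122.8]
60 -21 [ 30.2 124.9]
```

>>> step_arm(
  steps=[
    [0,0,-0.02,0,0,0,1],
    [0,0,-0.05,0,0,0,1],
    [0,0,-0.1,0,0,0,1],
    [0,0,-0.17,0,0,0,1],
    [0,0,-0.25,0,0,0,1],
    [0,0,-0.3,0,0,0,1],
    [0,0,-0.32,0,0,0,1],
    [0,0,-0.32,0,0,0,1],
  ],
)

```text
time_s: 16.67
position: [0.4456, 0.3047, 0.1152]
tcp_rot: [[-0.966, -0.259, 0.003], [-0.259, 0.966, 0.001], [-0.003, -0.0, -1.0]]
force: [-0.6, 0.2, -3.9]
opening: 0.478
grasp_force: 30.0
```

```bash
python3 go.py 535,43,115,90 624.4,-218.4,115,75.8
```

```text
t 16.67 p [445.6 304.7 115.2] ang 105.0 open 0.478 gf 30.0 F [-0.6  0.2 -3.9]
535,43,115,90 [-0.0621, -0.9199, 0.0008] [0.0004, 0.0033, 0.3333]
624.4,-218.4,115,75.8 [-0.1245, -1.8387, 0.001] [0.0008, 0.0033, 0.6488]
```

>>> step_arm(
  steps=[
    [-0.005,-0.06,0,0,0,0.04,1],
    [-0.015,-0.17,0,0,0,0.08,1],
    [-0.02,-0.29,0,0,0,0.12,1],
    [-0.03,-0.42,0,0,0,0.16,1],
    [-0.04,-0.55,0,0,0,0.2,1],
    [-0.045,-0.68,0,0,0,0.25,1],
    [-0.055,-0.8,0,0,0,0.29,1],
    [-0.062,-0.92,0,0,0,0.33,1],
  ],
)

```text
time_s: 17.33
position: [0.5335, 0.041, 0.1122]
tcp_rot: [[-1.0, -0.001, -0.003], [-0.001, 1.0, 0.0], [0.003, 0.0, -1.0]]
force: [0.3, 0.3, -3.8]
opening: 0.484
grasp_force: 30.0
```

```bash
python3 go.py 624.4,-218.4,95,75.8
```

```text
t 17.33 p [533.5  41.  112.2] ang 90.0 open 0.484 gf 30.0 F [ 0.3  0.3 -3.8]
624.4,-218.4,95,75.8 [-0.3029, -0.8648, 0.0563] [-0.0002, -0.0042, 0.3162]
```

>>> step_arm(
  steps=[
    [-0.05,-0.13,0,0,0,0.05,1],
    [-0.09,-0.26,0,0,0,0.1,1],
    [-0.14,-0.39,0,0,0,0.15,1],
    [-0.18,-0.52,0,0,0,0.2,1],
    [-0.23,-0.64,0,0,0,0.25,1],
    [-0.27,-0.76,0,0,0,0.29,1],
    [-0.295,-0.84,0,0,0,0.316,1],
    [-0.303,-0.865,0,0,0,0.316,1],
  ],
)

```text
time_s: 18.0
position: [0.6265, -0.2217, 0.1119]
tcp_rot: [[-0.969, 0.247, 0.0], [0.247, 0.969, -0.002], [-0.001, -0.002, -1.0]]
force: [-0.0, -0.1, -2.7]
opening: 0.482
grasp_force: 30.0
```

>>> step_arm(
  steps=[
    [0,0,0.01,0,0,0,1],
    [0,0,0.07,0,0,0,1],
    [0,0,0.14,0,0,0,1],
    [0,0,0.2,0,0,0,1],
    [0,0,0.23,0,0,0,1],
    [0,0,0.25,0,0,0,1],
    [0,0,0.25,0,0,0,1],
    [0,0,0.25,0,0,0,1],
  ],
)

```text
time_s: 18.67
position: [0.6259, -0.2156, 0.0387]
tcp_rot: [[-0.97, 0.242, -0.0], [0.242, 0.97, 0.0], [0.0, 0.0, -1.0]]
force: [-0.3, -0.5, -3.9]
opening: 0.478
grasp_force: 30.0
```

```bash
python3 go.py 624.4,-218.4,24.5,75.8
```

```text
t 18.67 p [ 625.9 -215.6   38.7] ang 76.0 open 0.478 gf 30.0 F [-0.3 -0.5 -3.9]
624.4,-218.4,24.5,75.8 [0.0025, -0.0103, 0.0474] [0.0002, -0.0005, 0.0038]
```

>>> step_arm(
  steps=[
    [0.0025,-0.01,0,0,0,0,1],
    [0.0025,-0.01,0.015,0,0,0,1],
    [0.0025,-0.01,0.027,0,0,0,1],
    [0.0025,-0.01,0.035,0,0,0,1],
    [0.0025,-0.01,0.04,0,0,0,1],
    [0.0025,-0.01,0.044,0,0,0,1],
    [0.0025,-0.01,0.047,0,0,0,1],
    [0.0025,-0.01,0.047,0,0,0,1],
  ],
)

```text
time_s: 19.33
position: [0.6245, -0.2191, 0.0247]
tcp_rot: [[-0.97, 0.243, 0.0], [0.243, 0.97, -0.0], [-0.0, -0.0, -1.0]]
force: [-0.5, 0.7, -3.1]
opening: 0.482
grasp_force: 30.0
```

>>> step_arm(
  steps=[
    [0,0,0.0015,0,0,0,1],
    [0,0,0.003,0,0,0,1],
    [0,0,0.0045,0,0,0,1],
    [0,0,0.0045,0,0,0,1],
  ],
)

```text
time_s: 19.67
position: [0.6245, -0.2191, 0.0246]
tcp_rot: [[-0.97, 0.243, 0.0], [0.243, 0.97, -0.0], [-0.0, -0.0, -1.0]]
force: [-2.2, 1.2, 5.1]
opening: 0.483
grasp_force: 30.0
```

On the floor. Releasing and moving on to the short motor.

>>> step_arm(
  steps=[
    [0,0,-0.003,0,0,0,0],
    [0,0,-0.003,0,0,0,-0.1],
    [0,0,-0.003,0,0,0,-0.4],
    [0,0,-0.003,0,0,0,-0.4],
    [0,0,-0.05,0,0,0,-0.4],
    [0,0,-0.12,0,0,0,-0.4],
    [0,0,-0.25,0,0,0,-0.7],
    [0,0,-0.33,0,0,0,-0.7],
  ],
)

```text
time_s: 20.33
position: [0.6254, -0.2195, 0.1255]
tcp_rot: [[-0.97, 0.243, 0.003], [0.243, 0.97, -0.001], [-0.003, -0.001, -1.0]]
force: [0.4, -0.9, 0.7]
opening: 0.778
grasp_force: 0.0
```

```bash
python3 go.py 438.5,-189,98,84.5
```

```text
t 20.33 p [ 625.4 -219.5  125.5] ang 75.9 open 0.778 gf 0.0 F [ 0.4 -0.9  0.7]
438.5,-189,98,84.5 [0.6294, -0.0528, 0.09] [-0.0013, 0.0035, -0.1904]
```

>>> step_arm(
  steps=[
    [0.629,-0.053,0,0,0,-0.19,-0.7],
    [0.629,-0.053,0,0,0,-0.19,-0.7],
    [0.629,-0.053,0,0,0,-0.19,-0.7],
    [0.629,-0.053,0,0,0,-0.19,-0.7],
    [0.629,-0.053,0.09,0,0,-0.19,-0.7],
    [0.629,-0.053,0.09,0,0,-0.19,-0.7],
    [0.629,-0.053,0.09,0,0,-0.19,-0.7],
    [0.629,-0.053,0.09,0,0,-0.19,-0.7],
  ],
)

```text
time_s: 21.0
position: [0.4392, -0.1898, 0.0961]
tcp_rot: [[-0.995, 0.097, 0.003], [0.097, 0.995, -0.002], [-0.003, -0.002, -1.0]]
force: [-0.6, 0.3, 0.7]
opening: 0.848
grasp_force: 0.0
```

```bash
python3 chk.py pics/e1.png; python3 go.py 438.5,-189,18,84.5
```

```text
[ 439.8 -190.    96.2] [ 0.1  0.1 -0.4]
[268 177]
t 21.05 p [ 439.8 -190.    96.2] ang 84.5 open 0.85 gf 0.0 F [ 0.1  0.1 -0.4]
438.5,-189,18,84.5 [0.0056, 0.0035, 0.2605] [-0.0028, 0.0047, -0.0004]
```

>>> step_arm(
  steps=[
    [0.003,0.002,0.1,0,0,0,-0.7],
    [0.003,0.002,0.18,0,0,0,-0.7],
    [0.003,0.002,0.23,0,0,0,-0.7],
    [0.003,0.002,0.255,0,0,0,-0.7],
    [0.003,0.002,0.262,0,0,0,-0.7],
    [0.003,0.002,0.262,0,0,0,-0.7],
    [0.003,0.002,0.262,0,0,0,1],
    [0.003,0.002,0.262,0,0,0,1],
  ],
)

```text
time_s: 21.72
position: [0.4376, -0.1884, 0.0176]
tcp_rot: [[-0.995, 0.096, 0.002], [0.096, 0.995, -0.001], [-0.002, -0.001, -1.0]]
force: [1.0, -1.0, 0.6]
opening: 0.776
grasp_force: 0.0
```

>>> step_arm(
  steps=[
    [0,0,0,0,0,0,1],
    [0,0,0,0,0,0,1],
    [0,0,0,0,0,0,1],
    [0,0,0,0,0,0,1],
    [0,0,0,0,0,0,1],
    [0,0,0,0,0,0,1],
    [0,0,0,0,0,0,1],
  ],
)

```text
time_s: 22.3
position: [0.437, -0.1882, 0.017]
tcp_rot: [[-0.995, 0.096, 0.001], [0.096, 0.995, -0.001], [-0.001, -0.001, -1.0]]
force: [-0.8, -0.5, 5.4]
opening: 0.482
grasp_force: 30.0
```

>>> step_arm(
  steps=[
    [0,0,-0.02,0,0,0,1],
    [0,0,-0.05,0,0,0,1],
    [0,0,-0.1,0,0,0,1],
    [0,0,-0.15,0,0,0,1],
    [0,0,-0.2,0,0,0,1],
    [0,0,-0.22,0,0,0,1],
    [0,0,-0.22,0,0,0,1],
    [0,0,-0.22,0,0,0,1],
  ],
)

```text
time_s: 22.97
position: [0.4367, -0.1878, 0.0829]
tcp_rot: [[-0.995, 0.096, 0.0], [0.096, 0.995, -0.0], [-0.0, -0.0, -1.0]]
force: [-0.2, 0.8, -1.9]
opening: 0.482
grasp_force: 30.0
```

```bash
python3 go.py 592.5,-89,83,92.6
```

```text
t 22.97 p [ 436.7 -187.8   82.9] ang 84.5 open 0.482 gf 30.0 F [-0.2  0.8 -1.9]
592.5,-89,83,92.6 [-0.4854, 0.3778, -0.0003] [-0.0003, 0.0005, -0.1805]
```

>>> step_arm(
  steps=[
    [-0.05,0.04,0,0,0,-0.03,1],
    [-0.14,0.11,0,0,0,-0.06,1],
    [-0.24,0.19,0,0,0,-0.1,1],
    [-0.34,0.265,0,0,0,-0.14,1],
    [-0.42,0.33,0,0,0,-0.17,1],
    [-0.47,0.365,0,0,0,-0.18,1],
    [-0.485,0.378,0,0,0,-0.18,1],
    [-0.485,0.378,0,0,0,-0.18,1],
  ],
)

```text
time_s: 23.63
position: [0.5926, -0.0879, 0.0814]
tcp_rot: [[-0.999, -0.047, -0.001], [-0.047, 0.999, 0.0], [0.001, 0.001, -1.0]]
force: [-0.2, -0.6, -1.2]
opening: 0.483
grasp_force: 30.0
```

>>> step_arm(
  steps=[
    [0,0,0,0,0,0,1],
    [0,0,0.05,0,0,0,1],
    [0,0,0.1,0,0,0,1],
    [0,0,0.14,0,0,0,1],
    [0,0,0.17,0,0,0,1],
    [0,0,0.178,0,0,0,1],
    [0,0,0.178,0,0,0,1],
    [0,0,0.178,0,0,0,1],
  ],
)

```text
time_s: 24.3
position: [0.5924, -0.0894, 0.0294]
tcp_rot: [[-0.999, -0.044, 0.0], [-0.044, 0.999, -0.0], [-0.0, -0.0, -1.0]]
force: [-0.4, 0.5, -1.1]
opening: 0.478
grasp_force: 30.0
```

```bash
python3 go.py 592.5,-89,23.2,92.6
```

```text
t 24.3 p [592.4 -89.4  29.4] ang 92.5 open 0.478 gf 30.0 F [-0.4  0.5 -1.1]
592.5,-89,23.2,92.6 [-0.0005, 0.0012, 0.0205] [-0.0001, 0.0, -0.0012]
```

>>> step_arm(
  steps=[
    [0,0,0.005,0,0,0,1],
    [0,0,0.01,0,0,0,1],
    [0,0,0.014,0,0,0,1],
    [0,0,0.017,0,0,0,1],
    [0,0,0.019,0,0,0,1],
    [0,0,0.0205,0,0,0,1],
    [0,0,0.022,0,0,0,1],
    [0,0,0.022,0,0,0,1],
  ],
)

```text
time_s: 24.97
position: [0.5925, -0.0889, 0.0231]
tcp_rot: [[-0.999, -0.045, 0.0], [-0.045, 0.999, -0.0], [-0.0, -0.0, -1.0]]
force: [-1.1, 0.4, 1.9]
opening: 0.481
grasp_force: 30.0
```

>>> step_arm(
  steps=[
    [0,0,0,0,0,0,0],
    [0,0,0,0,0,0,-0.1],
    [0,0,0,0,0,0,-0.4],
    [0,0,0,0,0,0,-0.4],
    [0,0,-0.05,0,0,0,-0.4],
    [0,0,-0.12,0,0,0,-0.4],
    [0,0,-0.25,0,0,0,-0.7],
    [0,0,-0.38,0,0,0,-0.7],
  ],
)

```text
time_s: 25.63
position: [0.5912, -0.0887, 0.1364]
tcp_rot: [[-0.999, -0.045, -0.004], [-0.045, 0.999, 0.001], [0.004, 0.002, -1.0]]
force: [0.5, 0.1, 0.6]
opening: 0.775
grasp_force: 0.0
```

>>> step_arm(
  steps=[
    [0.5,0.3,-0.3,0,0,0,-0.7],
    [0.5,0.5,-0.3,0,0,0,-0.7],
    [0.5,0.9,-0.3,0,0,0,-0.7],
    [0.5,1,-0.3,0,0,0,-0.7],
    [0.5,1,-0.3,0,0,0,-0.7],
    [0.5,1,-0.3,0,0,0,-0.7],
    [0.5,1,-0.3,0,0,0,-0.7],
    [0.5,1,-0.3,0,0,0,-0.7],
  ],
)

```text
time_s: 26.3
position: [0.437, 0.1834, 0.2224]
tcp_rot: [[-0.999, -0.044, 0.0], [-0.044, 0.999, 0.0], [-0.0, 0.0, -1.0]]
force: [1.5, -0.8, -0.5]
opening: 0.848
grasp_force: 0.0
```

>>> step_arm(
  steps=[
    [0.2,0.8,0,0,0,0,-0.7],
    [0.2,0.8,0,0,0,0,-0.7],
    [0.2,0.8,0,0,0,0,-0.7],
    [0.2,0.8,0,0,0,0,-0.7],
    [0.2,0.8,0,0,0,0,-0.7],
    [0.2,0.8,0,0,0,0,-0.7],
    [0.2,0.8,0,0,0,0,-0.7],
    [0.2,0.8,0,0,0,0,-0.7],
  ],
)

```text
time_s: 26.97
position: [0.3663, 0.4206, 0.2215]
tcp_rot: [[-0.999, -0.049, 0.0], [-0.049, 0.999, -0.0], [-0.0, -0.0, -1.0]]
force: [-0.8, -0.6, -0.3]
opening: 0.846
grasp_force: 0.0
```

```bash
python3 - <<'E'
from h import *
print(read_state()["position"])
T=capture("top")["image"];S=capture("side")["image"]
A=cv2.resize(T[95:235,195:470],(798,406),interpolation=cv2.INTER_CUBIC)[:210]
A=cv2.resize(T[98:173,212:442],(800,261),interpolation=cv2.INTER_CUBIC)
B=cv2.resize(S[130:280,270:500][:, :],(520,339),interpolation=cv2.INTER_CUBIC)
C=cv2.resize(T[90:290,180:480],(280,187),interpolation=cv2.INTER_AREA)
o=np.zeros((600,800,3),np.uint8);o[:261]=A;o[261:,:520]=B;o[261:448,520:]=C
cv2.imwrite("pics/f1.png",cv2.cvtColor(o,cv2.COLOR_RGB2BGR))
E
```

```text
[0.36627265 0.42059889 0.22154608]
```

View pics/f1.png

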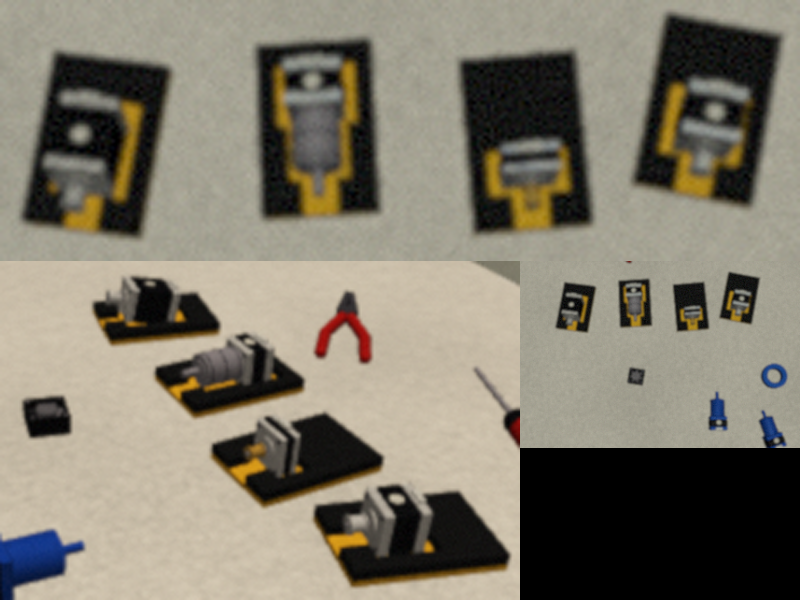

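All four motors sit in their pockets with shafts over the notches, and the fan, tape and blue motors are untouched. I'll use one last close look to check that the long motor (140,300) lies flat.

```bash
python3 - <<'E'
from h import *
t=capture("top");s=capture("side")
def draw(c,off,n,k):
    im=cv2.resize(cv2.cvtColor(c["image"],cv2.COLOR_RGB2BGR)[off[1]:off[1]+n[1],off[0]:off[0]+n[0]],None,fx=k,fy=k,interpolation=cv2.INTER_CUBIC)
    a=np.radians(-9.9);X=np.array([np.cos(a),np.sin(a),0]);Y=np.array([-X[1],X[0],0]);o=np.array([595,230,0.])
    for i in(0,60):
        for j in(21,-21):
            for z in(6,48):
                q=(pix(c,(o+X*i+Y*j+[0,0,z])/1000)-off+.5)*k;cv2.circle(im,(int(q[0]),int(q[1])),3,(0,0,255) if z==48 else (0,255,0),-1)
    return im
A=draw(s,np.array([308,130]),(50,40),8);B=draw(t,np.array([215,110]),(48,56),8)
o=np.zeros((450,800,3),np.uint8);o[:320,:400]=A;o[:448,410:794]=B;cv2.imwrite("pics/f2.png",o)
E
```

```text
(no output)
```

View pics/f2.png

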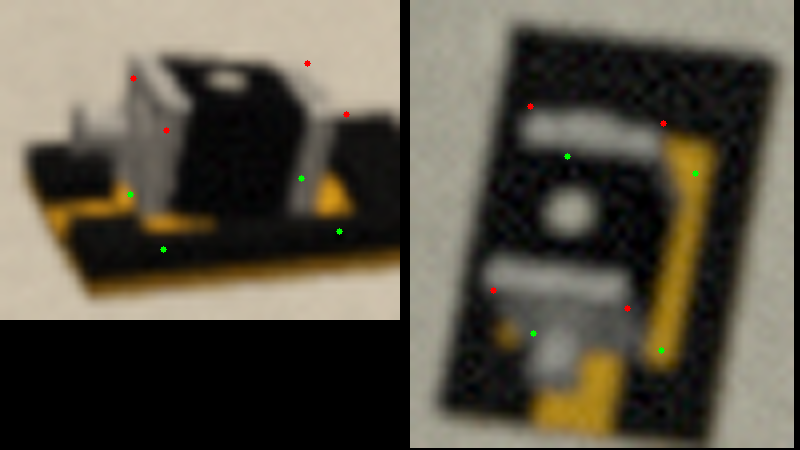

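The long motor looks pitched nose-up: its front near edge leans from (172,215) to (190,107), and its top front is above the predicted marks. I'll solve its pose from the corners seen in both views.

```bash
cat > fit.py <<'E'
from h import *
from scipy.optimize import least_squares
from scipy.spatial.transform import Rotation as R
t=capture("top");s=capture("side")
so=lambda u,v:(s,np.array([308,130])+np.array([u,v])/8-.5)
to=lambda u,v:(t,np.array([215,110])+np.array([u-410,v])/8-.5)
O=[((0,21,42),so(133,60)),((0,-21,42),so(190,107)),((60,-21,42),so(328,108)),((-22,0,21),so(75,122)),
((0,21,42),to(487,283)),((0,-21,42),to(628,300)),((60,21,42),to(524,108)),((60,-21,42),to(662,132)),((-22,0,21),to(552,385))]
def W(p,m): return (R.from_euler("ZY",[p[3],p[4]],degrees=True).apply(m)+p[:3])/1000
f=lambda p:np.concatenate([pix(c,W(p,m))-q for m,(c,q) in O])
r=least_squares(f,[595,230,6,-9.9,0],loss="soft_l1")
print(r.x.round(1),"(x,y,z,yaw,pitch; +pitch lowers +x end)",r.fun.round(1).reshape(-1,2).tolist())
a=np.radians(-9.9);d=r.x[:2]-[595,230];print("in inlay frame",d@[np.cos(a),np.sin(a)],d@[-np.sin(a),np.cos(a)])
E
python3 fit.py
```

```text
[587.5 230.2  16.6  -8.4   9.7] (x,y,z,yaw,pitch; +pitch lowers +x end) [[-0.1, -1.1], [-2.6, -0.6], [2.0, 0.7], [-0.1, 1.3], [-0.1, -0.0], [-0.7, -0.3], [0.4, 0.4], [-0.1, -0.8], [0.6, 0.2]]
in inlay frame -7.470424052730261 -1.0625485537292085
```

The front rests on the front wall: x is 7.5 mm too far forward and pitch is 9.7°. I'll regrip along the tilted body, level it, shift it back and set it down.

```bash
cat > gp.py <<'E'
import sys,numpy as np
from scipy.spatial.transform import Rotation as R
from rig import *
s=read_state();Rt=np.array(s["tcp_rot"]);p=np.array(s["position"])
print(round(s["time_s"],2),np.round(p*1000,1),R.from_matrix(Rt@np.diag([-1,1,-1])).as_euler("ZYX",degrees=True).round(1),round(s["opening"],3),np.round(s["force"],1))
for a in sys.argv[1:]:  # motor x,y,z(mm),yaw,pitch, grip x,z , lift
    x,y,z,w,q,gx,gz,l=map(float,a.split(","));Rm=R.from_euler("ZY",[w,q],degrees=True)
    P=(Rm.apply([gx,0,gz])+[x,y,z]+l*Rm.as_matrix()[:,2])/1000
    M=Rm.as_matrix()@np.diag([-1,1,-1])
    print(np.round(P*1000,1),np.round(Rt.T@(P-p)/.3,4).tolist(),np.round(R.from_matrix(Rt.T@M).as_rotvec(degrees=True)/45,4).tolist())
E
python3 gp.py 587.5,230.2,16.6,-9,9.7,30,18,80 587.5,230.2,16.6,-9,9.7,30,18,0
```

```text
27.27 [368.1 417.6 221.9] [ 2.4  0.  -0. ] 0.85 [-0.2 -0.7 -0.2]
[633.  223.  108.1] [-0.8548, -0.6858, 0.3791] [-0.022, 0.2146, 0.2537]
[619.7 225.1  29.3] [-0.8108, -0.6768, 0.642] [-0.022, 0.2146, 0.2537]
```

>>> step_arm(
  steps=[
    [-0.85,-0.68,0.2,0,0,0.25,-0.7],
    [-0.85,-0.68,0.2,0,0,0.25,-0.7],
    [-0.85,-0.68,0.2,0,0,0.25,-0.7],
    [-0.85,-0.68,0.2,0,0,0.25,-0.7],
    [-0.85,-0.68,0.2,0,0,0.25,-0.7],
    [-0.85,-0.68,0.2,0,0,0.25,-0.7],
    [-0.85,-0.68,0.2,0,0,0.25,-0.7],
    [-0.85,-0.68,0.2,0,0,0.25,-0.7],
  ],
)

```text
time_s: 27.93
position: [0.6331, 0.2235, 0.1615]
tcp_rot: [[-0.988, 0.153, -0.0], [0.153, 0.988, -0.0], [0.0, -0.0, -1.0]]
force: [0.0, 1.2, 0.1]
opening: 0.847
grasp_force: 0.0
```

```bash
python3 gp.py 587.5,230.2,16.6,-9,9.7,30,18,70
```

```text
27.93 [633.1 223.5 161.5] [-8.8  0.  -0. ] 0.847 [0.  1.2 0.1]
[631.4 223.3  98.3] [0.0057, -0.0016, 0.2109] [-0.0004, 0.2155, 0.004]
```

>>> step_arm(
  steps=[
    [0.006,-0.0016,0.05,0,0.1,0,-0.7],
    [0.006,-0.0016,0.1,0,0.215,0,-0.7],
    [0.006,-0.0016,0.17,0,0.215,0,-0.7],
    [0.006,-0.0016,0.21,0,0.215,0,-0.7],
    [0.006,-0.0016,0.21,0,0.215,0,-0.7],
    [0.006,-0.0016,0.21,0,0.215,0,-0.7],
  ],
)

```text
time_s: 28.43
position: [0.6284, 0.2258, 0.0983]
tcp_rot: [[-0.974, 0.151, -0.169], [0.149, 0.988, 0.025], [0.17, -0.001, -0.985]]
force: [-0.0, -0.0, 0.1]
opening: 0.849
grasp_force: 0.0
```

```bash
python3 gp.py 587.5,230.2,16.6,-9,9.7,30,18,0
```

```text
28.43 [628.4 225.8  98.3] [-8.7  9.8 -0. ] 0.849 [-0.  -0.   0.1]
[619.7 225.1  29.3] [-0.0114, -0.0067, 0.2314] [-0.002, -0.0025, 0.0062]
```

>>> step_arm(
  steps=[
    [-0.008,-0.005,0.07,0,0,0,-0.7],
    [-0.008,-0.005,0.14,0,0,0,-0.7],
    [-0.008,-0.005,0.19,0,0,0,-0.7],
    [-0.008,-0.005,0.22,0,0,0,-0.7],
    [-0.008,-0.005,0.228,0,0,0,-0.7],
    [-0.008,-0.005,0.228,0,0,0,-0.7],
    [-0.008,-0.005,0.228,0,0,0,1],
    [-0.008,-0.005,0.228,0,0,0,1],
  ],
)

```text
time_s: 29.1
position: [0.6215, 0.2266, 0.0326]
tcp_rot: [[-0.975, 0.151, -0.163], [0.148, 0.989, 0.026], [0.165, 0.001, -0.986]]
force: [-0.2, 0.4, 1.0]
opening: 0.774
grasp_force: 0.0
```

>>> step_arm(
  steps=[
    [0,0,0,0,0,0,1],
    [0,0,0,0,0,0,1],
    [0,0,0,0,0,0,1],
    [0,0,0,0,0,0,1],
    [0,0,0,0,0,0,1],
    [0,0,0,0,0,0,1],
    [0,0,0,0,0,0,1],
  ],
)

```text
time_s: 29.68
position: [0.6204, 0.2262, 0.0313]
tcp_rot: [[-0.975, 0.151, -0.166], [0.149, 0.989, 0.025], [0.168, -0.0, -0.986]]
force: [-0.0, -0.5, 2.3]
opening: 0.479
grasp_force: 29.9
```

```bash
python3 gp.py
```

```text
29.68 [620.4 226.2  31.3] [-8.7  9.7 -0. ] 0.479 [-0.  -0.5  2.3]
```

>>> step_arm(
  steps=[
    [0.003,0,-0.02,0,0,0,1],
    [0.008,0,-0.05,0,0,0,1],
    [0.014,0,-0.08,0,0,0,1],
    [0.02,0,-0.115,0,0,0,1],
    [0.02,0,-0.115,0,0,0,1],
    [0.02,0,-0.115,0,0,0,1],
  ],
)

```text
time_s: 30.18
position: [0.621, 0.2265, 0.0673]
tcp_rot: [[-0.975, 0.151, -0.163], [0.149, 0.989, 0.026], [0.165, 0.001, -0.986]]
force: [-0.6, -0.4, -3.9]
opening: 0.479
grasp_force: 29.9
```

```bash
python3 gp.py 595,230,6,-9.9,0,31,20,30; cat > pose.py <<'E'
E

```

```text
30.18 [621.  226.5  67.3] [-8.7  9.5  0.1] 0.479 [-0.6 -0.4 -3.9]
[625.5 224.7  56. ] [-0.0219, -0.0038, 0.0346] [-0.0012, -0.2116, 0.0272]
```

>>> step_arm(
  steps=[
    [-0.005,-0.001,0,0,-0.05,0.007,1],
    [-0.01,-0.002,0,0,-0.1,0.014,1],
    [-0.016,-0.003,0,0,-0.15,0.02,1],
    [-0.022,-0.004,0.01,0,-0.211,0.027,1],
    [-0.022,-0.004,0.02,0,-0.211,0.027,1],
    [-0.022,-0.004,0.034,0,-0.211,0.027,1],
    [-0.022,-0.004,0.034,0,-0.211,0.027,1],
    [-0.022,-0.004,0.034,0,-0.211,0.027,1],
  ],
)

```text
time_s: 30.85
position: [0.6247, 0.2243, 0.0542]
tcp_rot: [[-0.985, 0.172, -0.005], [0.172, 0.985, -0.001], [0.004, -0.002, -1.0]]
force: [0.5, 0.1, -4.9]
opening: 0.481
grasp_force: 29.9
```

```bash
python3 gp.py 595,230,6,-9.9,0,31,20,0; python3 - <<'E'
from h import *
s=capture("side");h=cv2.cvtColor(s["image"],cv2.COLOR_RGB2HSV)
a=np.radians(-9.9);X=np.array([np.cos(a),np.sin(a),0]);Y=np.array([-X[1],X[0],0]);o=np.array([595,230,36.])
print([(i,j,z,pix(s,(o+X*i+Y*j+[0,0,z])/1000).round(1).tolist()) for i,j,z in((0,21,42),(0,-21,42),(0,-21,0),(60,-21,42),(60,-21,0),(-22,0,21))])
for v in range(125,162): print(v,"".join("y" if q[1]>150 and abs(int(q[0])-22)<10 and q[2]>90 else "#" if q[2]<70 else "+" if q[2]<130 else "-" if q[1]<30 else "." for q in h[v,305:365]))
E
```

```text
30.85 [624.7 224.3  54.2] [-9.9  0.3 -0.1] 0.481 [ 0.5  0.1 -4.9]
[625.5 224.7  26. ] [-0.003, 0.002, 0.0941] [-0.0026, -0.0057, 0.0001]
[(0, 21, 42, [324.4, 128.6]), (0, -21, 42, [328.7, 134.8]), (0, -21, 0, [328.2, 150.1]), (60, -21, 42, [351.4, 132.9]), (60, -21, 0, [350.6, 148.0]), (-22, 0, 21, [318.0, 140.0])]
125 ..........................+###############################+.
126 ..........................+##################+++++++........
127 ..........................+###############+.................
128 ..........................+##############+..................
129 ..........................###############+..................
130 ........................+#####+##########+..................
131 ........................+#####+.+########+..................
132 ....................+....#####+++########+..................
133 ....................++...+################..................
134 ....................+++...+###############+.................
135 ....................+++....################+++..............
136 ....................++++..+################+++..............
137
[... 921 characters left out ...]
###########++yyyyyyyyyyyyyyyyyyyyy+############+..
152 ......+##########yyyyyyyyyyyyyyyyyyyyyyyyyyyy+############+.
153 .......+#########yyyyyyyyyyyyyyyyyyyyyyyyyyyyy#############+
154 .......+#########yyyyyyyyyyyyyyyyyyyyyyyyyyyyy+#############
155 ........y++yyyyyyyyyyyyyyyyyyyyyyyyyyyyyyyyyyyy#############
156 .........yyyyyyyyyyyyyyyyyyyyyyyyyyyyyyyyyyyyyy#############
157 .........yyy########yyyyyyyyyyyyyyyyyyy++###################
158 ..........yy#########yyyyyyyy+##############################
159 ..........y+################################################
160 ..........+#################################################
161 ...........+########################################++++++yy
```

Level and aligned now (front edge at column 325, predicted 324). Lowering.

>>> step_arm(
  steps=[
    [-0.002,0.001,0.02,0,0,0,1],
    [-0.002,0.001,0.04,0,0,0,1],
    [-0.002,0.001,0.055,0,0,0,1],
    [-0.002,0.001,0.067,0,0,0,1],
    [-0.002,0.001,0.075,0,0,0,1],
    [-0.002,0.001,0.08,0,0,0,1],
    [-0.002,0.001,0.08,0,0,0,1],
    [-0.002,0.001,0.08,0,0,0,1],
  ],
)

```text
time_s: 31.57
position: [0.6253, 0.2246, 0.0308]
tcp_rot: [[-0.985, 0.172, -0.003], [0.172, 0.985, -0.001], [0.003, -0.002, -1.0]]
force: [-0.5, 1.1, -3.5]
opening: 0.477
grasp_force: 29.9
```

>>> step_arm(
  steps=[
    [0,0,0.003,0,0,0,1],
    [0,0,0.006,0,0,0,1],
    [0,0,0.009,0,0,0,1],
    [0,0,0.011,0,0,0,1],
    [0,0,0.011,0,0,0,1],
  ],
)

```text
time_s: 31.98
position: [0.6251, 0.2245, 0.0275]
tcp_rot: [[-0.985, 0.172, -0.004], [0.172, 0.985, -0.001], [0.003, -0.002, -1.0]]
force: [0.2, 0.3, -3.6]
opening: 0.478
grasp_force: 29.9
```

>>> step_arm(
  steps=[
    [0,0,0.003,0,0,0,1],
    [0,0,0.005,0,0,0,1],
    [0,0,0.007,0,0,0,1],
    [0,0,0.009,0,0,0,1],
    [0,0,0.009,0,0,0,1],
  ],
)

```text
time_s: 32.4
position: [0.6252, 0.2246, 0.0268]
tcp_rot: [[-0.985, 0.172, -0.003], [0.172, 0.985, -0.001], [0.003, -0.002, -1.0]]
force: [-4.9, -1.0, 6.7]
opening: 0.484
grasp_force: 29.9
```

>>> step_arm(
  steps=[
    [0,0,-0.002,0,0,0,0.03],
    [0,0,-0.002,0,0,0,0],
    [0,0,-0.002,0,0,0,-0.1],
    [0,0,-0.002,0,0,0,-0.4],
    [0,0,-0.002,0,0,0,-0.4],
    [0,0,-0.05,0,0,0,-0.4],
    [0,0,-0.15,0,0,0,-0.4],
    [0,0,-0.3,0,0,0,-0.4],
  ],
)

```text
time_s: 33.07
position: [0.6229, 0.2241, 0.1095]
tcp_rot: [[-0.985, 0.172, -0.011], [0.172, 0.985, -0.003], [0.011, -0.005, -1.0]]
force: [0.8, 0.4, 0.1]
opening: 0.69
grasp_force: 0.0
```

>>> step_arm(
  steps=[
    [0.5,0.1,-0.3,0,0,0,-0.7],
    [0.8,0.3,-0.3,0,0,0,-0.7],
    [0.8,0.6,-0.3,0,0,0,-0.7],
    [0.8,0.6,-0.3,0,0,0,-0.7],
    [0.8,0.6,-0.3,0,0,0,-0.7],
    [0.8,0.6,-0.3,0,0,0,-0.7],
    [0.8,0.6,-0.3,0,0,0,-0.7],
    [0.8,0.6,-0.3,0,0,0,-0.7],
  ],
)

```text
time_s: 33.73
position: [0.4181, 0.4461, 0.2042]
tcp_rot: [[-0.985, 0.17, -0.002], [0.17, 0.985, 0.001], [0.002, 0.001, -1.0]]
force: [0.7, 0.4, 0.0]
opening: 0.851
grasp_force: 0.0
```

```bash
cat > dump.py <<'E'
from h import *
import sys
s=capture("side");t=capture("top")
P=dict(long=(595,230,-9.9,60),short=(584,-89.5,2.6,20),medium=(605,-213.5,-14.2,40))
for n in sys.argv[1:]:
  ox,oy,a,L=P[n];a=np.radians(a);X=np.array([np.cos(a),np.sin(a),0]);Y=np.array([-X[1],X[0],0]);o=np.array([ox,oy,6.])
  for c,nm in((s,"side"),(t,"top")):
    h=cv2.cvtColor(c["image"],cv2.COLOR_RGB2HSV)
    Q={(i,j,z):pix(c,(o+X*i+Y*j+[0,0,z])/1000) for i in(0,L) for j in(21,-21) for z in(0,42)};Q[(-22,0,21)]=pix(c,(o-X*22+[0,0,21])/1000)
    q=np.array(list(Q.values()));a0=(q.min(0)-4).astype(int);a1=(q.max(0)+5).astype(int)
    print(n,nm,"origin px",a0,{k:(v-a0).round(1).tolist() for k,v in Q.items() if k[2]})
    for v in range(a0[1],a1[1]): print("%2d"%(v-a0[1]),"".join("y" if p[1]>150 and abs(int(p[0])-22)<10 and p[2]>90 else "#" if p[2]<70 else "+" if p[2]<130 else "-" if p[1]<35 else "." for p in h[v,a0[0]:a1[0]]))
E
python3 gp.py; python3 dump.py long
```

```text
33.73 [418.1 446.1 204.2] [-9.8  0.1  0. ] 0.851 [0.7 0.4 0. ]
long side origin px [313 133] {(0, 21, 42): [11.2, 6.3], (0, -21, 42): [15.4, 12.8], (60, 21, 42): [33.0, 4.4], (60, -21, 42): [37.8, 10.8], (-22, 0, 21): [4.9, 17.7]}
 0 ..........................................
 1 ..........................................
 2 ..........................................
 3 ..........................................
 4 ..........................................
 5 ..........................................
 6 ..................+++++++#####+.---.......
 7 ................######++++#####+----......
 8 ..............--+####+....######+-........
 9 ............+..-+#####+..+#######+.-......
10 ............++---+###############+.-......
11 ............+++--.################+.-.++++
12 ............+++---+################+++####
13 ............++++..+################+++####
14 ...........++++++++################+++####
15 #####+------+++++++################+++####
16 ######------+++++++################+++####
17 ######+----++++++++################+++####
18 ######+++++++++++++################+++
[... 1823 characters left out ...]
7 -+####+------------++++####yyy#####
28 ++####+++++++---------+###+yyy#####
29 ++#####++++++++++++--++###+yyy#####
30 +######y+++++++++++++++###yyy+#####
31 +#####yyy+++++++++++++####yyy+#####
32 +#####yyyy++++++++++#####+yyy######
33 +#####yyyyyy+++++++++++#++yyy######
34 +#####yyyyyy++--++++y+++++yyy#####+
35 #######++yy++---+++yyyyyyyyyy#####+
36 ###########++---++yyyyyyyyyy+#####+
37 ############+---+.yyyy+++yyy######+
38 ############+++++.yyyy###########++
39 ###########++++++.yyy+###########++
40 ###########yy..++yyyy+###########+.
41 ###########yyyyyyyyyy############+.
42 ##########+yyyyyyyyyy############+.
43 ##########yyyyyyyyyy+############+.
44 +++++++##+yyyyyyyyyy+###########++-
```

Long motor is now flat and centred: front edge rows 28 to 29.5, predicted 27.8 to 30, with yellow visible ahead of it. Quick check of the other two.

```bash
python3 dump.py short medium
```

```text
short side origin px [374 192] {(0, 21, 42): [8.7, 7.1], (0, -21, 42): [20.8, 17.3], (20, 21, 42): [16.9, 4.9], (20, -21, 42): [29.2, 14.9], (-22, 0, 21): [4.5, 23.5]}
 0 ###+++yyy+........................
 1 ++yyy+............................
 2 y.................................
 3 ..................................
 4 ..................................
 5 ..................................
 6 ..................................
 7 .............+#++--............+++
 8 ..........--.+###+--.-.....+++####
 9 ..........+--.+###++.....+########
10 ..........++.--+####+...-#########
11 ..........++++.-++###+...+########
12 ..........+++++---+###++-++#######
13 .........+++++++---+###+.--+######
14 .....+++#++++++++.--+###+---+#####
15 ..++#####+++++++++---+###+--+#####
16 +########++++++++++.--+###+++#####
17 #########++++++++++++-+####++#####
18 #########++++++++++#+++####++#####
19 ########yyyy+++++++++++###++######
20 #####+yyyyyyy++++++++++###++######
21 ####++yyyyyyy+++++++++####++######
22 #####++yyyyyy+++++++++####++######
23 #####++yyyyyy+++++++++####++######
24 ######++yy+++++++
[... 4931 characters left out ...]
 ###+yyyy#+++++++++++#############
19 ###+yyyy++------+++++++##++######
20 ###yyyy+#++----------++++++######
21 ###yyyy+#++++++-+--------.+#####+
22 ##+yyyy+####++++++++++---.+#####+
23 ##+yyyy+####+++++++++++++++#####+
24 ##yyyyy+####+++++++++++++++#####+
25 ##yyyyy+++++++++++++##++yy+#####+
26 ##+yyyyy++++++++++++##+yyy+####++
27 ###++++yyyy++++-+++++++yyy+####+-
28 #######+yyyy++---++++yyyyy#####+.
29 ########yyyy++---.+yyyyyyy#####+-
30 ########yyy.++---.y++yyyy+#####+-
31 #######+yyy+++++++y###########++-
32 #######yyyy++++++++###########++-
33 #######yyyyyy++++++###########+--
34 #######yyyyyyyyyyy+###########+--
35 #######yyyyyyyyyyy+###########+--
36 ++####+yyyyyyyyyyy###########++--
```

```bash
python3 - <<'E'
from h import *
s=capture("side")
for n,(ox,oy,a,L,a0) in dict(short=(585,-91,2.6,20,(374,192)),medium=(606,-214,-14.2,40,(418,223))).items():
  a=np.radians(a);X=np.array([np.cos(a),np.sin(a),0]);Y=np.array([-X[1],X[0],0]);o=np.array([ox,oy,6.])
  for i in(0,L): print(n,i,[(pix(s,(o+X*i-21*Y+[0,0,z])/1000)-a0).round(1).tolist() for z in(42,10)])
E
```

```text
short 0 [[21.7, 17.6], [19.9, 31.0]]
short 20 [[30.0, 15.2], [28.1, 28.6]]
medium 0 [[23.5, 20.1], [20.4, 34.4]]
medium 40 [[44.8, 17.9], [41.4, 32.2]]
```

Both lie flat: the edge leans seen match an upright pose. Handing in.

```bash
python3 -c "
from rig import *
print(hand_in())"
```

```text
the job is handed in; nothing more can be done
None
```

All four motors are in their matching inlays, flat with shafts over the notches; the long one first settled nose-up on its pocket's front wall when released, so I re-gripped and re-set it; job handed in after about 34 s of robot time with the fan and tape untouched.

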